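# Open the child-resistant jar in its gated stand

### The job

The square white jar has to be opened with one hand, so use the wooden stand to hold it: slide the stand's gate aside, stand the closed jar right in the pocket, and slide the gate fully shut across it. Then press the black child-resistant cap down against its spring, keep it pressed while you turn it anticlockwise past the catch, lift it off and lay it flat, right way up, on the grey soldering block, leaving the jar standing in the shut stand. Do not tip the jar over, and leave the other things where they are.

Things in the scene. Friction and masses are not known exactly. Their poses are not given: they have to be found in the camera images.
- platform: low plywood platform that bridges the littered bench, fixed, always in the same place; its top is 60 mm above the bench (z = 0.06), from x = 0.36 to 0.75 and y = -0.075 to 0.405. Origin on the bench under its middle. The stand, the jar and the soldering block stand on it
- stand: wooden jar stand screwed to the platform; origin on the platform's top under the middle of its square pocket, z up. The pocket opens toward the stand's -x, where the gate is. Inside it is 70 mm wide (y), in x from -38 (shut gate) to +37 mm (back wall); walls rise to 51 mm, floor board 6 mm thick. Gate rails, 20 mm high, at x -52 to -30, y 54 to 169 mm. 
- stand_seat (a point): middle of the pocket's floor, 6 mm above the platform's top, axes as the stand's: the jar's origin belongs here, flats along the walls (3 mm play to either side, 5 mm to front and back)
- gate (a joint): steel gate that slides along the stand's y across the front of the pocket: 0 m shut, up to 0.08 m aside (toward +y; front wholly clear above 0.075). Starts shut or up to 20 mm open, about 1.2 N of friction, stays where it is left. Its top edge is 44 mm above the platform; it cannot pass a jar that stands partly out of the pocket
- gate_knob (a point): middle of the gate's upright black knob, to pinch or push: 16 mm in diameter, from 58 to 90 mm above the platform, this point at 78 mm; axes as the stand's. With the gate shut it is at x = -65, y = 64 mm in the stand's frame; a steel tongue carries it, top 45 mm above the platform
- jar: white plastic jar, loose, 0.2 to 0.4 kg: square body 64 x 64 mm and 70 mm high, sloping shoulder up to 80 mm, round neck 38 mm across, mouth at 112 mm. Origin at the centre of its underside, z up, x and y square to its flats. The cap hides three ledges round the neck, each with a catch and a stop
- cap: black ribbed child-resistant cap on the jar, loose, 0.05 kg, 59 mm in diameter, 35 mm high; origin at the centre of its lower rim, z up, 90 mm above the jar's underside when on (top at 125 mm). Grip it round its side; locked, it carries the jar. Unpressed it turns freely by at most 28 degrees between a stop and a hard catch
- cap_mark (a point): outer end of the rib on the cap's top, 25.5 mm from its axis, 36 mm above its lower rim; axes as the cap's. A spring in the cap holds it up with 5 N, plus 1 N per mm pressed. Pressed 4.5 mm (about 10 N) it clears the catch; it bottoms at 6.5 mm (12 N). Pressed, it turns anticlockwise (from above) 64 to 88 degrees from its start to a hard stop. 
- jar_mark (a point): small upright rib, 12 mm long, in the middle of the jar's +y face, 33.7 mm from its axis, 56 mm above its underside; axes as the jar's. The cap is free when the rib on its top points the way of this one, within 11 degrees either side (11 degrees past it is the hard stop): let go there it springs up 1.5 mm and lifts off; before that the jar still hangs on it
- block: grey flat soldering block, fixed, 100 x 140 x 19 mm (x, y, z). Origin at the centre of its underside, on the platform; its top is 19 mm above the platform
- pliers: flat-nosed pliers with red grips, 138 mm long, lying loose between the task's things
- clamp: wooden ring clamp, 126 x 30 x 22 mm, lying loose on the platform
- lighter: blue lighter, 70 x 24 x 13 mm, lying loose on the platform
- dish_a: white round sorting dish, 63 mm across and 22 mm high, loose on the platform
- tweezers: steel tweezers, 122 mm long, lying loose on the platform's far edge

How it is judged:
On the way, in this order (a step that is already met when the one before it is completed fails the run):
1. the gate is slid aside, clear of the pocket, the jar still being outside (value of joint gate above 0.065 m and horizontal distance between jar and stand_seat above 0.06 m), for 0.1 s.
2. the jar stands in the pocket with its cap on and the gate is shut across it (x of jar in the frame of stand_seat between -0.012 and 0.012 m and y of jar in the frame of stand_seat between -0.008 and 0.008 m and z of jar in the frame of stand_seat below 0.004 m and angle between jar's own z axis and vertical below 0.08 rad and value of joint gate below 0.005 m and z of cap in the frame of jar below 0.095 m and horizontal distance between cap and jar below 0.01 m), for 0.2 s.
3. the cap has come off upward while the jar stays in the shut stand (x of jar in the frame of stand_seat between -0.012 and 0.012 m and y of jar in the frame of stand_seat between -0.008 and 0.008 m and z of jar in the frame of stand_seat below 0.004 m and angle between jar's own z axis and vertical below 0.08 rad and value of joint gate below 0.005 m and z of cap in the frame of jar above 0.125 m), for 0.1 s.
At the end, for the whole second after the job is handed in: jar upright (0.08 rad) on the pocket floor, 12 mm (x), 8 mm (y) from the seat, under 4 mm above it; gate under 5 mm open; cap at rest on the block, right way up and flat (0.1 rad), its centre over the block (50 x 70 mm), its rim 14 to 24 mm above the block's underside (x of jar in the frame of stand_seat between -0.012 and 0.012 m and y of jar in the frame of stand_seat between -0.008 and 0.008 m and z of jar in the frame of stand_seat below 0.004 m and angle between jar's own z axis and vertical below 0.08 rad and value of joint gate below 0.005 m and x of cap in the frame of block between -0.05 and 0.05 m and y of cap in the frame of block between -0.07 and 0.07 m and z of cap in the frame of block between 0.014 and 0.024 m and angle between cap's own z axis and vertical below 0.1 rad and linear speed of each of cap, jar below 0.02 m/s); the robot touches nothing.
It fails at once if the jar is tipped (more than 0.5 rad from upright) (angle between jar's own z axis and vertical above 0.5 rad).
It fails at once if a bystander on the platform (pliers, ring clamp, lighter, tweezers, dish) is pushed more than 40 mm from its place (distance of any of pliers, clamp, lighter, dish_a, tweezers from where it was at the start of the episode above 0.04 m).
It also fails if it takes over 72 s, if anything falls off the work surface, if the arm or the gripper's body presses on something with over 40 N, if the wrist force passes 120 N, or if a joint passes its speed limit or range.

### The arm

A 7-joint arm with a two-finger parallel gripper is mounted at the origin on a cart in front of the work surface, level with it; the furniture and walls round the work are solid. World frame = base frame: x ahead of the robot, y to its left, z up, the work surface at z = 0. Lengths are in m, angles in rad, forces in N, time in s.
With the tool pointing down it reaches from about 0.4 to 0.875 m from the base axis. Payload 19.3 kg.
Tool frame: the origin (TCP) lies at the centre of the arm's flange, where the gripper is bolted on; the fingertips stand 173 mm ahead of it and the grasp point (between the pads) lies 155 mm ahead of it (bot.grip_point_offset is the distance from the TCP to the grasp point, in m); z points along the fingers, x is the direction in which the jaws open and shut, and the axes are right-handed (so a half turn about z gives the same grasp; the last joint's range is limited). The gripper opens to 85 mm and grips with 20 to 120 N. Pads are 22 mm wide; open, the fingers measure 114 mm over their backs; the gripper's body (76 mm by 85 mm) begins 54 mm behind the grasp point. The pads swing forward as they close: fully open they stand 13 mm farther back than shut.
Start: joints at [1.271, 0.521, -0.036, 1.599, 0.021, 1.021, -0.113], TCP at [0.142, -0.609, 0.405] pointing down, gripper open.
Joint ranges: [-2.91, 2.91], [-0.3, 2.13], [-1.5, 1.42], [0.17, 2.43], [-1.26, 4.41], [0.16, 1.93], [-2.52, 2.52]. Speed limits (rad/s): [1.89, 1.89, 2.39, 2.39, 3.01, 3.01, 3.01].

### API

Orientations are given as [roll, pitch, yaw] about the fixed x, y, z axes, in that order (R = Rz(yaw) Ry(pitch) Rx(roll)).
In Python, from workcell import bot gives the robot as it stands.
- The arm moves only by the tool step_arm, never from a script. Its argument "plan" is a list that holds one entry, the list of rows, each a list of 4 numbers: the shift along the world's x, y, z in cm, then the turn about the world's z in rad. A call has 1 to 12 rows; each row is the pose to reach, as a shift and turn from the pose measured when the call began; what a row does not reach only later rows make up. A row lasts 1/12 s, in which the tool goes at most 41.7 mm and 7.16 degrees, less where a joint would pass 70% of its speed; a pose out of reach is approached as far as the arm can. A call with a gripper value outside its range is refused whole. "jaw" is the closure, from 0 (fully open) to 1 (shut), set as the call begins (left out, the last holds). The fingers move at their own pace and stop on an object; "force" is the grip in N (left out, the last holds). Time passes only in rows, so rows that repeat a pose let the fingers close. It gives the time, the measured TCP pose, the force and the opening at its end, in the units of the state.
- bot.observe(): the state, without advancing time (a new reading comes with each control period).
- bot.grab_frame(name): name is "scene" or "top" or "wrist"; returns a dict with "pixels" (420x560x3 uint8, blue, green, red), "mtx" (3x3 intrinsics, pixels), "R" (3x3) and "t" (3): a world point X has camera coordinates R X + t. Camera axes: x right, y down, z forward; pixel columns grow to the right and rows downward; lengths in m; the calibration is good to about 2 mm. The wrist camera is an equidistant fisheye: a pixel r from the principal point sees the ray r / f radians off the axis. A picture is of the moment at which its call begins. There is no depth.
- bot.job_done(): hands the job in, once; it reports no verdict.
The state is a dict: "clock": time; "qpos": joint angles; "qd": joint speeds; "joint_efforts": joint torques, N m; "position": TCP position; "tool_rot": TCP orientation; "force": force on the tool from outside, world axes, zero at the start; "moment": the same for the moment, N m; "grip_width": finger opening in m.
Only numpy, scipy, OpenCV 4.12 (cv2) and the standard library are available. Lean on these libraries where they do the work, as an engineer would, in place of code of your own. Each camera call takes 0.05 s, during which the arm holds its last target.

## Working session

There is one attempt and no reset: what is moved stays moved. The work goes in short steps, Python scripts to look and compute and a tool call to move; the robot and the scene stay as the last step left them, time stands still between calls to the robot, and variables do not carry over. Pictures are saved under pics/ and viewed, and the job is handed in when it is done.

Besides the shell and the picture viewer there is one more tool, called after ">>>" as name([rows], argument=value, ...), one row to a line, values as JSON. step_arm: Moves the arm, as the interface text tells. Its arguments: {"type":"object","properties":{"plan":{"type":"array"},"jaw":{"type":"number"},"force":{"type":"number"}},"required":["plan"]}

```bash
ls; mkdir -p pics
python3 - <<'E'
from workcell import bot
import cv2
print(bot.observe(), bot.grip_point_offset)
for n in ["scene","top","wrist"]:
    f=bot.grab_frame(n); cv2.imwrite(f"pics/{n}0.png",f["pixels"]); print(n,f["mtx"].tolist(),f["R"].tolist(),f["t"].tolist())
E
```

```text
pics
{'clock': 0.0, 'qpos': array([ 1.2707838 ,  0.52206018, -0.03636603,  1.60002342,  0.02123354,
        1.02108767, -0.11277732]), 'qd': array([-0.00065621, -0.00060067,  0.00086477,  0.00029564,  0.00011363,
       -0.00066275,  0.00024349]), 'joint_efforts': array([ 1.72535215e-04, -9.27096605e+01,  1.98010124e+00, -3.69929659e+01,
        1.78184576e-02,  8.14825762e-03,  6.07229117e-05]), 'position': array([ 0.14233124, -0.60843089,  0.40409089]), 'tool_rot': array([ 3.14149808e+00,  1.18869781e-03, -1.34091984e+00]), 'force': array([ 0.68707131, -0.24764825,  0.5185552 ]), 'moment': array([-0.0246205 , -0.0025791 , -0.04053326]), 'grip_width': 0.08545081129462039} 0.1547
scene [[473.0747001517285, 0.0, 284.7861820858211], [0.0, 473.0747001517285, 212.1526560402488], [0.0, 0.0, 1.0]] [[-0.4530640940614218, -0.891470476448097, -0.0036491497236999047], [-0.6252269177913364, 0.3206660541053296, -0.711522721361492], [0.635471657858514, -0.3200838505234538, -0.7026536135910999]] [0.40976814215138646, 0.4067267322082045, 0.6435619535871907]
top [[405.11260503697594, 0.0, 280.79619003843], [0.0, 405.11260503697594, 202.48498647330433], [0.0, 0.0, 1.0]] [[-0.019896445967448977, -0.9988252760931231, 0.04418369920412915], [-0.9951072854908263, 0.015506050240898583, -0.09757588210723776], [0.09677614272610378, -0.045908934244037, -0.9942468244634394]] [0.15789759594452168, 0.5988470897058883, 0.9354088014322165]
wrist [[325.19226210127806, 0.0, 281.8707129122424], [0.0, 325.19226210127806, 206.2435624017746], [0.0, 0.0, 1.0]] [[0.22791695930796932, -0.9736805561498957, -0.00018502821922433484], [-0.9264249311230851, -0.2169139426182007, 0.3077095846596558], [-0.2996509747245943, -0.06996081813029607, -0.9514803084000967]] [-0.6245172640927494, -0.03949032355242294, 0.37990495505763294]
```

View pics/scene0.png

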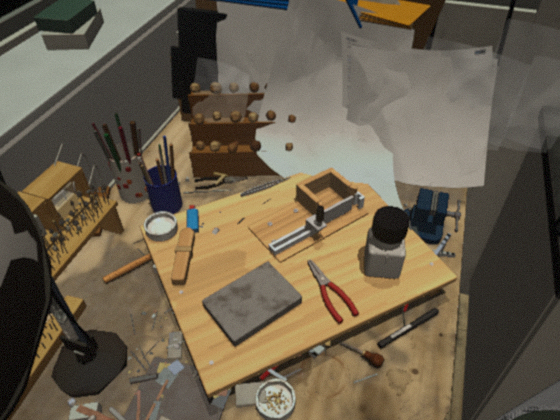

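View pics/top0.png

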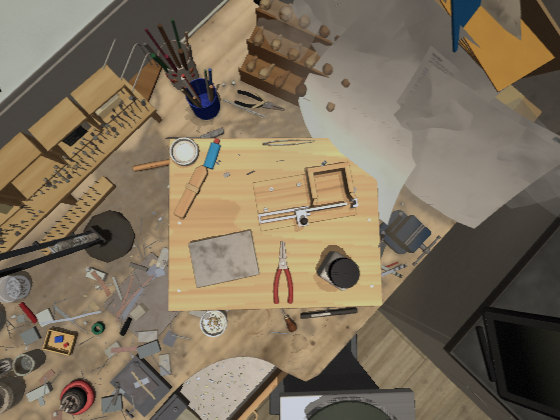

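The scene view shows the jar at about (387,240), the pocket at (327,190), the knob at (319,213), the block at (253,300) and the pliers between them at (333,290). I'll enlarge the crops next.

Run:
```python
import cv2
a=cv2.imread('pics/top0.png')[130:315,160:390]; cv2.imwrite('pics/top0z.png',cv2.resize(a,None,fx=3.4,fy=3.2,interpolation=cv2.INTER_CUBIC))
a=cv2.imread('pics/scene0.png')[160:350,190:470]; cv2.imwrite('pics/scene0z.png',cv2.resize(a,None,fx=2.8,fy=2.8,interpolation=cv2.INTER_CUBIC))
```

```text
(no output)
```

View pics/top0z.png

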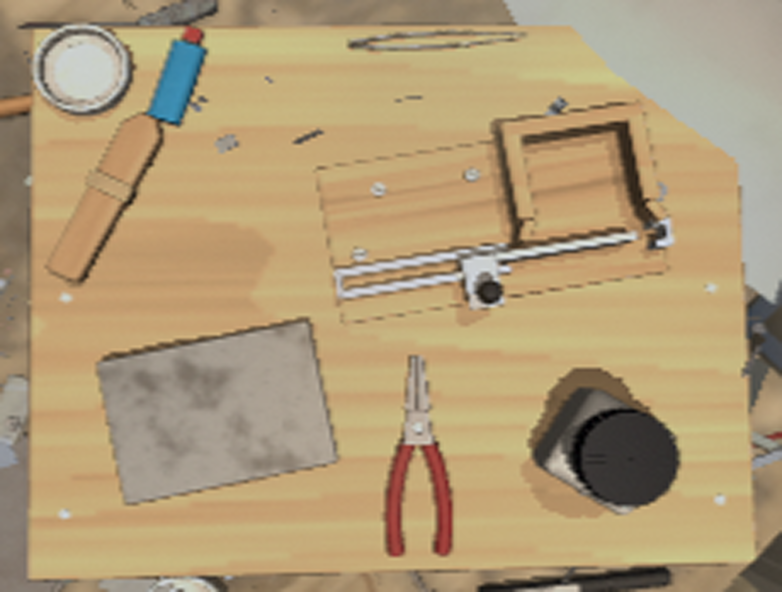

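View pics/scene0z.png

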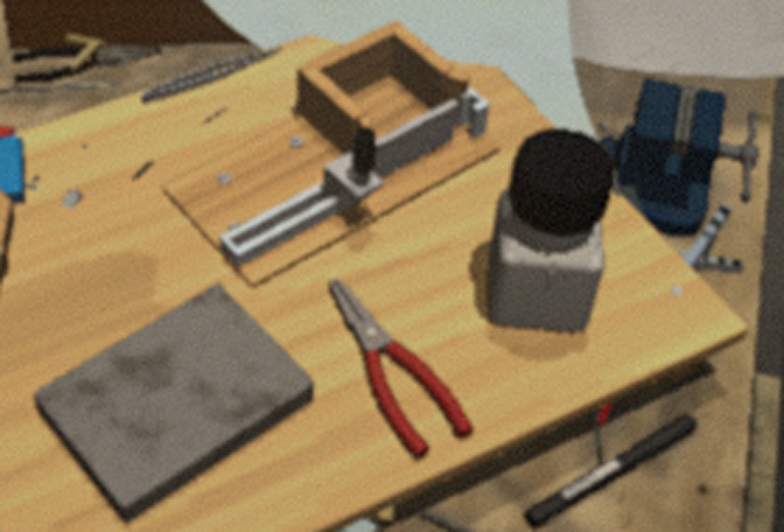

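```bash
cat > h.py <<'E'
import numpy as np,cv2
from workcell import bot
def proj(f,X):
    c=f["R"]@np.asarray(X,float)+f["t"]
    return f["mtx"]@c/c[2]
def ray(f,u,v,fish=False):
    K=f["mtx"]; x=(u-K[0,2])/K[0,0]; y=(v-K[1,2])/K[1,1]
    if fish:
        r=np.hypot(x,y); d=np.array([np.sin(r)*x/r,np.sin(r)*y/r,np.cos(r)]) if r>1e-9 else np.array([0,0,1.])
    else: d=np.array([x,y,1.])
    R=np.asarray(f["R"]); return -R.T@f["t"], R.T@d
def onz(f,u,v,z,fish=False):
    o,d=ray(f,u,v,fish); return o+d*(z-o[2])/d[2]
def tri(f1,p1,f2,p2,k1=False,k2=False):
    o1,d1=ray(f1,*p1,k1);o2,d2=ray(f2,*p2,k2)
    d1/=np.linalg.norm(d1);d2/=np.linalg.norm(d2)
    A=np.array([d1,-d2]).T; s=np.linalg.lstsq(A,o2-o1,rcond=None)[0]
    a=o1+s[0]*d1;b=o2+s[1]*d2
    return (a+b)/2,np.linalg.norm(a-b)
E
python3 - <<'E'
from h import *
import pickle
T=bot.grab_frame("top");S=bot.grab_frame("scene");W=bot.grab_frame("wrist")
pickle.dump((T,S),open('f0.pkl','wb'))
for f in (T,S,W): print(-f["R"].T@f["t"])
print(proj(T,[.142,-.608,.4]),proj(T,[.142,-.608,.23]))
zt=lambda X,Y:(160+X/3.4,130+Y/3.2)
zs=lambda X,Y:(190+X/2.8,160+Y/2.8)
np.set_printoptions(precision=4,suppress=True)
print("board corners z.066")
for p in [(317,168),(640,103),(667,270),(343,322)]: print(onz(T,*zt(*p),.063))
print("block top"); 
for p in [(98,360),(308,320),(338,462),(127,503)]: print(onz(T,*zt(*p),.079))
print("cap top",onz(T,*zt(627,457),.185), "scene",onz(S,*zs(562,168),.185))
print("cap tri",tri(T,zt(627,457),S,zs(563,165)))
print("knob top tri",tri(T,zt(489,291),S,zs(364,135)), onz(T,*zt(488,290),.15))
print("platform corner check",proj(T,[.36,-.075,.06]),proj(T,[.75,.405,.06]))
E
```

```text
[0.50853345 0.19136998 0.98148376]
[0.03098235 0.44086653 0.74309175]
[ 0.21961017 -0.59014411  0.37375256]
[826.2220586  488.53098092   1.        ] [698.9725758  432.90722716   1.        ]
board corners z.066
[0.6448 0.2111 0.063 ]
[ 0.6894 -0.0095  0.063 ]
[ 0.5679 -0.0235  0.063 ]
[0.5347 0.1953 0.063 ]
block top
[0.5112 0.3537 0.079 ]
[0.5361 0.218  0.079 ]
[0.4384 0.1999 0.079 ]
[0.414  0.3351 0.079 ]
cap top [0.4458 0.0327 0.185 ] scene [0.4396 0.0395 0.185 ]
cap tri (array([0.4457, 0.0321, 0.1786]), np.float64(0.001605478714201962))
knob top tri (array([0.5511, 0.1065, 0.1454]), np.float64(0.0015690280933012184)) [0.5512 0.1068 0.15  ]
platform corner check [381.9807 306.0155   1.    ] [167.9878 138.4081   1.    ]
```

View pics/wrist0.png

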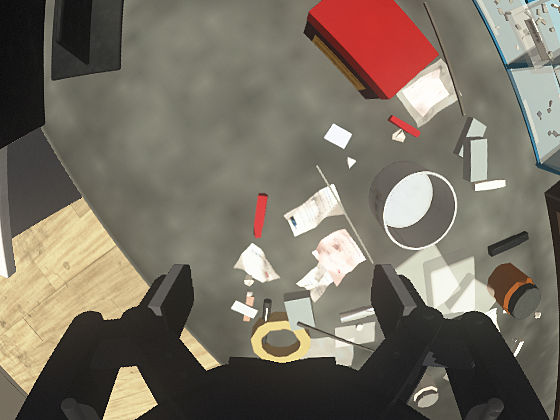

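Run:
```python
import cv2,numpy as np
g=lambda a:(255*(a/255.)**.5).astype('uint8')
a=g(cv2.imread('pics/top0.png')[130:420,330:560]); b=g(cv2.imread('pics/scene0.png')[0:420,400:560]);w=g(cv2.imread('pics/wrist0.png')[:,:250])
cv2.imwrite('pics/dark.png',np.hstack([cv2.resize(x,(int(x.shape[1]*580/x.shape[0]*.75),580)) for x in (a,)]))
cv2.imwrite('pics/dark2.png',np.hstack([cv2.resize(x,(int(x.shape[1]*580/x.shape[0]),580)) for x in (b,w)]))
```

```text
(no output)
```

View pics/dark.png

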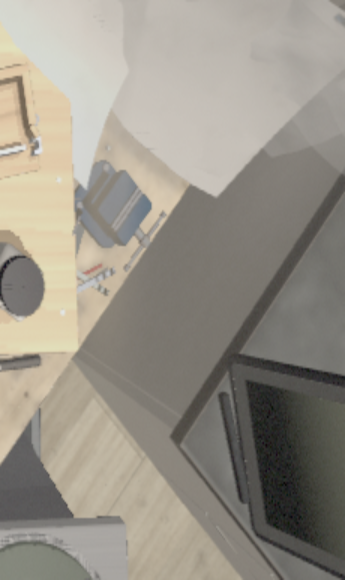

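View pics/dark2.png

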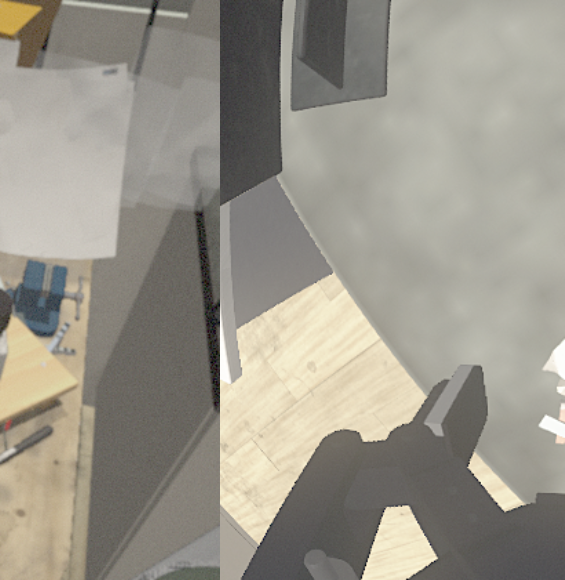

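Run:
```python
from h import *
np.set_printoptions(precision=3,suppress=True)
import pickle
T,S=pickle.load(open('f0.pkl','rb'))
for z in (0,.1,.2,.3,.4,.5): print(z, onz(T,449,350,z), onz(T,560,222,z),onz(T,487,310,z))
for z in (-.8,-.4,0): print(z,onz(T,380,307,z),onz(T,440,215,z))
W=bot.grab_frame("wrist")
for z in (0,.1,.2,.3):print(z,[onz(W,u,v,z,True)[:2] for u,v in [(52,78),(122,70),(45,128),(120,235)]])
```

```text
0 [ 0.243 -0.25   0.   ] [ 0.544 -0.552  0.   ] [ 0.334 -0.35   0.   ]
0.1 [ 0.27  -0.205  0.1  ] [ 0.541 -0.476  0.1  ] [ 0.352 -0.295  0.1  ]
0.2 [ 0.297 -0.16   0.2  ] [ 0.537 -0.401  0.2  ] [ 0.37 -0.24  0.2 ]
0.3 [ 0.324 -0.115  0.3  ] [ 0.533 -0.325  0.3  ] [ 0.387 -0.184  0.3  ]
0.4 [ 0.351 -0.07   0.4  ] [ 0.53  -0.249  0.4  ] [ 0.405 -0.129  0.4  ]
0.5 [ 0.378 -0.025  0.5  ] [ 0.526 -0.173  0.5  ] [ 0.423 -0.074  0.5  ]
-0.8 [ 0.217 -0.315 -0.8  ] [ 0.614 -0.605 -0.8  ]
-0.4 [ 0.283 -0.201 -0.4  ] [ 0.591 -0.426 -0.4  ]
0 [ 0.348 -0.087  0.   ] [ 0.567 -0.247  0.   ]
0 [array([ 0.208, -0.276]), array([ 0.227, -0.389]), array([ 0.138, -0.273]), array([ 0.011, -0.412])]
0.1 [array([ 0.211, -0.36 ]), array([ 0.225, -0.443]), array([ 0.16 , -0.358]), array([ 0.067, -0.46 ])]
0.2 [array([ 0.214, -0.444]), array([ 0.223, -0.496]), array([ 0.182, -0.443]), array([ 0.123, -0.507])]
0.3 [array([ 0.217, -0.528]), array([ 0.221, -0.55 ]), array([ 0.204, -0.528]), array([ 0.179, -0.555])]
```

Run:
```python
from h import *
np.set_printoptions(precision=3,suppress=True)
import pickle
T,S=pickle.load(open('f0.pkl','rb'))
W=bot.grab_frame("wrist")
for z in (-.4,-.3,-.2,-.1,0,.1,.2): print(z, [onz(T,*p,z)[:2] for p in [(449,350),(475,379),(510,415)]],[onz(W,*p,z,True)[:2] for p in [(70,160),(120,235),(160,290),(212,360)]])
```

```text
-0.4 [array([ 0.135, -0.43 ]), array([ 0.037, -0.513]), array([-0.082, -0.625])] [array([-0.027, -0.039]), array([-0.211, -0.222]), array([-0.359, -0.356]), array([-0.597, -0.544])]
-0.3 [array([ 0.162, -0.385]), array([ 0.072, -0.462]), array([-0.04 , -0.566])] [array([ 0.005, -0.11 ]), array([-0.156, -0.269]), array([-0.284, -0.387]), array([-0.492, -0.55 ])]
-0.2 [array([ 0.189, -0.34 ]), array([ 0.106, -0.411]), array([ 0.003, -0.507])] [array([ 0.037, -0.182]), array([-0.1  , -0.317]), array([-0.209, -0.417]), array([-0.386, -0.556])]
-0.1 [array([ 0.216, -0.295]), array([ 0.14, -0.36]), array([ 0.046, -0.448])] [array([ 0.069, -0.253]), array([-0.044, -0.365]), array([-0.135, -0.447]), array([-0.281, -0.562])]
0 [array([ 0.243, -0.25 ]), array([ 0.174, -0.309]), array([ 0.089, -0.389])] [array([ 0.101, -0.324]), array([ 0.011, -0.412]), array([-0.06 , -0.477]), array([-0.175, -0.568])]
0.1 [array([ 0.27 , -0.205]), array([ 0.208, -0.258]), array([ 0.131, -0.329])] [array([ 0.133, -0.395]), array([ 0.067, -0.46 ]), array([ 0.015, -0.507]), array([-0.07 , -0.574])]
0.2 [array([ 0.297, -0.16 ]), array([ 0.242, -0.207]), array([ 0.174, -0.27 ])] [array([ 0.164, -0.466]), array([ 0.123, -0.507]), array([ 0.09 , -0.538]), array([ 0.036, -0.58 ])]
```

>>> step_arm([
  [[0, 0, 4], [0, 0, 8], [0, 0, 12], [0, 0, 16], [1, 2, 18], [3, 5, 20], [5, 8, 20], [7, 11, 20], [9, 14, 20], [11, 17, 20], [13, 20, 20], [13, 20, 20]],
], jaw=0)

```text
invalid input
```

Run:
```python
from h import *
f=bot.grab_frame("wrist");cv2.imwrite('pics/w1.png',f["pixels"]);print(bot.observe()["position"])
```

```text
[ 0.14234662 -0.60854171  0.40463601]
```

View pics/w1.png

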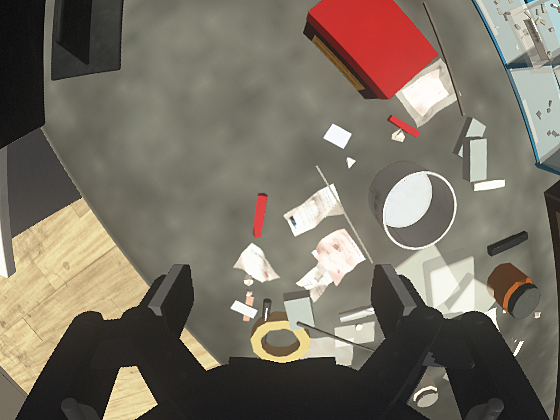

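Each row needs four numbers, so that call was refused and nothing moved.

>>> step_arm([
  [[0, 0, 4, 0], [0, 0, 8, 0], [0, 0, 12, 0], [0, 0, 16, 0], [1, 2, 18, 0], [3, 5, 20, 0], [5, 8, 20, 0], [7, 11, 20, 0], [9, 14, 20, 0], [11, 17, 20, 0], [13, 20, 20, 0], [13, 20, 20, 0]],
], jaw=0)

```text
clock: 1.45
position: [0.2759, -0.4036, 0.6054]
tool_rot: [-3.14, -0.0, -1.334]
force: [0.6, 0.2, -0.5]
grip_width: 0.0856
```

Run:
```python
from h import *
f=bot.grab_frame("wrist");cv2.imwrite('pics/w2.png',f["pixels"]);print(bot.observe()["position"])
```

```text
[ 0.2741497  -0.40599788  0.60530671]
```

View pics/w2.png

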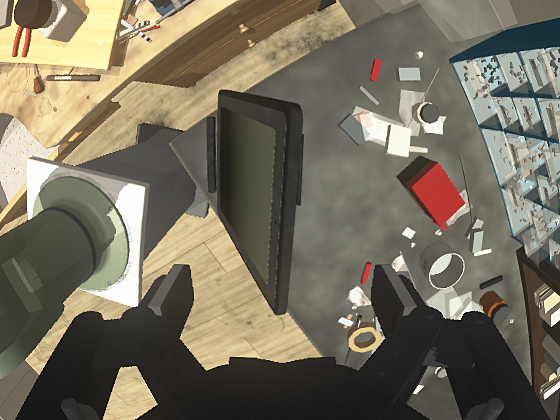

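The wrist view shows the tilted monitor at (255,200), below the gripper. The route at this height is clear, so I'll go on to above the platform.

>>> step_arm([
  [[1.5, 3.5, 0, 0], [3, 7, 0, 0], [4.5, 10.5, 0, 0], [6, 14, 0, 0], [7.5, 17.5, 0, 0], [9, 21, 0, 0], [10.5, 24.5, 0, 0], [12, 28, -1, 0], [13.5, 31.5, -3, -0.02], [15, 35, -6, -0.05], [16.5, 38.5, -8, -0.06], [17, 41, -11, -0.06]],
])

```text
clock: 2.5
position: [0.4441, 0.0012, 0.5001]
tool_rot: [-3.138, -0.001, -1.397]
force: [2.1, -1.6, 0.1]
grip_width: 0.0855
```

>>> step_arm([
  [[0, 1, -3, 0], [0, 1, -3, 0]],
])

```text
clock: 2.67
position: [0.4435, 0.0129, 0.4658]
tool_rot: [3.14, 0.002, -1.394]
force: [0.1, -0.5, -0.9]
grip_width: 0.0855
```

Run:
```python
from h import *
import pickle
f=bot.grab_frame("wrist");cv2.imwrite('pics/w3.png',f["pixels"]);s=bot.observe();print(s["position"],s["tool_rot"]);pickle.dump(f,open('w3.pkl','wb'))
```

```text
[0.44395876 0.01149489 0.46829528] [ 3.14155204e+00  6.67868948e-04 -1.39559445e+00]
```

View pics/w3.png

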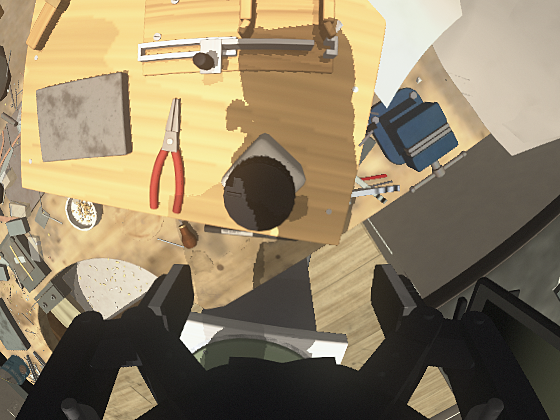

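Run:
```python
import cv2
a=cv2.imread('pics/w3.png')
g=lambda a:(255*(a/255.)**.45).astype('uint8')
cv2.imwrite('pics/w3j.png',g(cv2.resize(a[120:240,205:325],None,fx=5,fy=5,interpolation=cv2.INTER_CUBIC)))
cv2.imwrite('pics/w3s.png',cv2.resize(a[0:100,120:360],None,fx=3.3,fy=3.3,interpolation=cv2.INTER_CUBIC))
```

```text
(no output)
```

View pics/w3j.png

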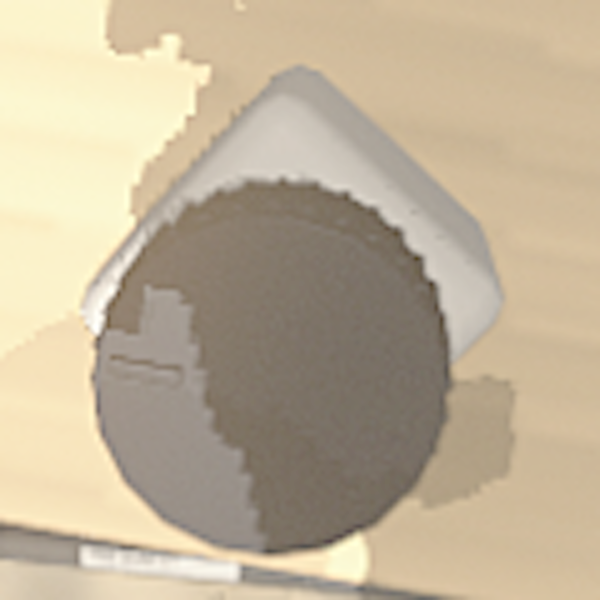

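View pics/w3s.png

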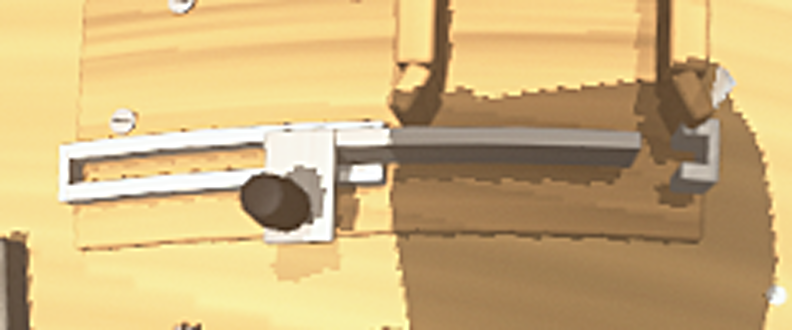

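Run:
```python
from h import *
import pickle
np.set_printoptions(precision=4,suppress=True)
T,S=pickle.load(open('f0.pkl','rb'));W=pickle.load(open('w3.pkl','rb'))
zj=lambda X,Y:(205+X/5,120+Y/5); zw=lambda X,Y:(120+X/3.3,Y/3.3)
print("cam",-W["R"].T@W["t"])
c=onz(W,*zj(271,378),.185,True); m=onz(W,*zj(108,358),.186,True)
print("capW",c,m,np.degrees(np.arctan2(*(m-c)[[1,0]])),np.hypot(*(m-c)[:2]))
zt=lambda X,Y:(160+X/3.4,130+Y/3.2)
print("cap tri TW",tri(T,zt(627,457),W,zj(271,378),False,True))
for z in (.06,.13):
  P=[onz(W,*zj(*p),z,True)[:2] for p in [(285,80),(140,245),(320,70),(485,230)]]
  for a,b in ((0,1),(2,3)): d=P[b]-P[a]; print(z,P[a],P[b],np.degrees(np.arctan2(d[1],d[0])))
# stand
knobW=zw(268,200)
print("knob top W",onz(W,*zw(262,205),.15,True), "mid", onz(W,*zw(280,203),.138,True))
print("gate rail pts z .08")
for p in [(60,147),(387,122),(60,200),(385,182)]: print(onz(W,*zw(*p),.08,True))
print("board line");
A=[onz(W,*zw(*p),.063,True)[:2] for p in [(78,250),(700,240),(82,0),(705,100)]]; print(A)
a=cv2.imread('pics/scene0.png')[190:290,355:420]; a=(255*(a/255.)**.6).astype('uint8');cv2.imwrite('pics/s0j.png',cv2.resize(a,None,fx=6,fy=6,interpolation=cv2.INTER_CUBIC))
a=cv2.imread('pics/top0.png')[155:230,250:365]; cv2.imwrite('pics/t0s.png',cv2.resize(a,None,fx=6,fy=6,interpolation=cv2.INTER_CUBIC))
```

```text
cam [0.5216 0.0272 0.435 ]
capW [0.4472 0.0326 0.185 ] [0.4463 0.059  0.186 ] 92.08312284770213 0.026404507595714662
cap tri TW (array([0.4459, 0.0323, 0.1816]), np.float64(0.0009087773983096697))
0.06 [0.4813 0.0435] [0.437  0.0711] 148.07018818739724
0.06 [0.4849 0.036 ] [ 0.4546 -0.0084] -124.3167510701035
0.13 [0.4888 0.0405] [0.4528 0.0629] 148.07018818739726
0.13 [0.4918 0.0343] [ 0.4671 -0.0018] -124.31675107010348
knob top W [0.548  0.1053 0.15  ] mid [0.5502 0.1036 0.138 ]
gate rail pts z .08
[0.5696 0.2021 0.08  ]
[0.5874 0.0878 0.08  ]
[0.5506 0.1986 0.08  ]
[0.567  0.0848 0.08  ]
board line
[array([0.534 , 0.1964]), array([ 0.5681, -0.0217]), array([0.6293, 0.2134]), array([ 0.618 , -0.0145])]
```

View pics/s0j.png

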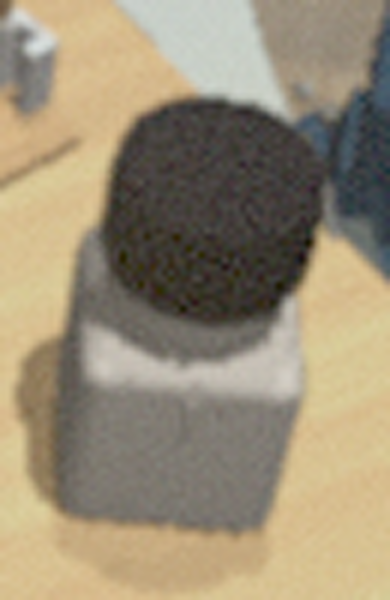

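View pics/t0s.png

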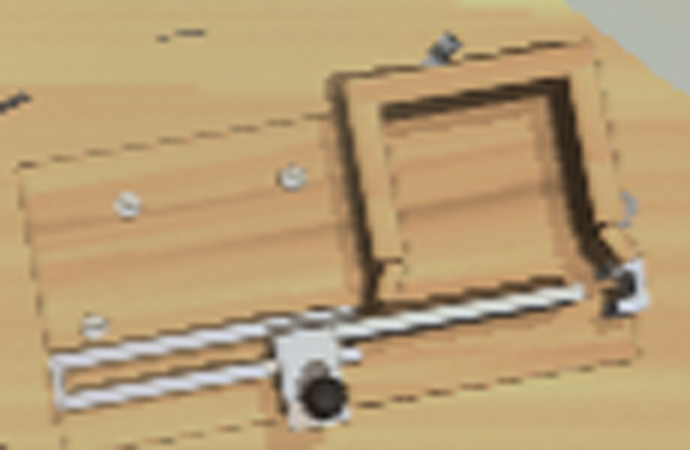

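Run:
```python
from h import *
import pickle
np.set_printoptions(precision=4,suppress=True)
T,S=pickle.load(open('f0.pkl','rb'))
z=lambda X,Y:(250+X/6-.4,155+Y/6-.4)
n=dict(bl=(382,103),br=(570,78),fl=(405,262),fr=(600,228),obl=(335,75),obr=(590,42))
P={k:onz(T,*z(*p),.111)[:2] for k,p in n.items()}
for k in P: print(k,P[k])
ang=lambda d:np.degrees(np.arctan2(d[1],d[0]))
print(ang(P['bl']-P['br']),ang(P['bl']-P['fl']),ang(P['br']-P['fr']),ang(P['obl']-P['obr']),np.linalg.norm(P['bl']-P['br']),np.linalg.norm(P['obl']-P['obr']))
y=np.radians(8.8);R=np.array([[np.cos(y),-np.sin(y)],[np.sin(y),np.cos(y)]])
mid=(P['bl']+P['br'])/2; print("seat from back",mid-R@[.037,0])
k=np.array([.5505,.1063]); 
s=mid-R@[.037,0]; print("knob in stand",R.T@(k-s))
# board corners in stand
for p in [(.6448,.2111),(.6894,-.0095),(.5679,-.0235),(.5347,.1953)]: print(R.T@(np.array(p)-s))
print(tri(T,z(322,396),S,(320,208.5)))
```

```text
bl [0.6596 0.0788]
br [0.668  0.0095]
fl [0.6012 0.0721]
fr [0.6126 0.0004]
obl [0.6701 0.0957]
obr [0.6813 0.0016]
96.91879852499909 6.59365220287836 9.269577326893145 96.76308210275398 0.06985765699886255 0.09478486292263473
seat from back [0.6272 0.0385]
knob in stand [-0.0655  0.0788]
[0.0438 0.1679]
[ 0.0541 -0.0569]
[-0.0681 -0.0522]
[-0.0675  0.1691]
(array([0.5516, 0.1069, 0.1444]), np.float64(0.00023630397391565832))
```

>>> step_arm([
  [[2.5, 2.5, -1, 0], [5, 5, -3, -0.02], [7.5, 7.5, -5, -0.035], [10.7, 9.5, -7, -0.035], [10.7, 9.5, -7, -0.035], [10.7, 9.5, -7, -0.035]],
])

```text
clock: 3.22
position: [0.5523, 0.106, 0.3977]
tool_rot: [3.14, 0.001, -1.431]
force: [-0.2, -0.6, 0.1]
grip_width: 0.0853
```

Run:
```python
from h import *
import pickle
f=bot.grab_frame("wrist");s=bot.observe();print(s["position"],s["tool_rot"],s["qpos"]);pickle.dump(f,open('w4.pkl','wb'))
cv2.imwrite('pics/w4.png',cv2.resize(f["pixels"],(784,588),interpolation=cv2.INTER_CUBIC))
```

```text
[0.55162035 0.1053255  0.39874464] [ 3.14122575e+00  3.49991003e-04 -1.43181857e+00] [ 0.13226525  0.4806135  -0.58923695  1.75460895  0.30963862  1.00059563
 -2.00568609]
```

View pics/w4.png

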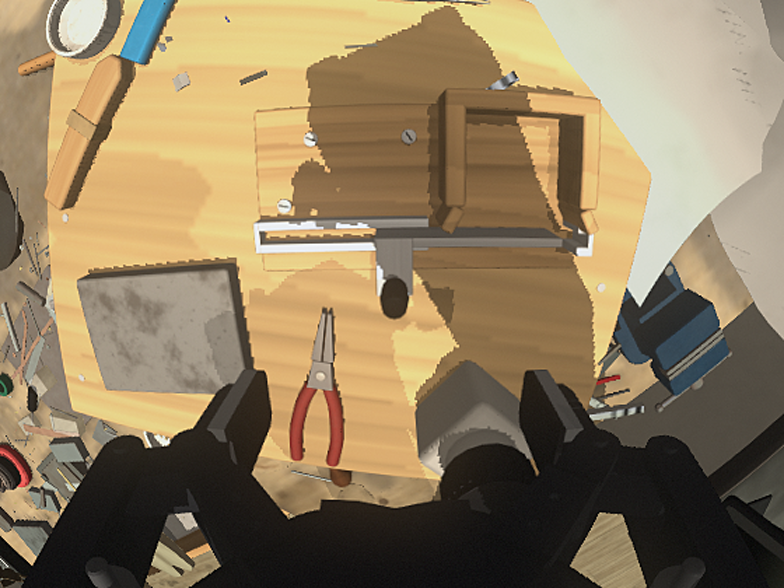

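Run:
```python
import pickle,cv2
f=pickle.load(open('w4.pkl','rb'))["pixels"]
cv2.imwrite('pics/w4s.png',cv2.resize(f[55:200,170:440],None,fx=2.9,fy=2.9,interpolation=cv2.INTER_CUBIC))
cv2.imwrite('pics/w4p.png',cv2.resize(f[55:175,305:435],None,fx=5,fy=5,interpolation=cv2.INTER_CUBIC))
```

```text
(no output)
```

View pics/w4s.png

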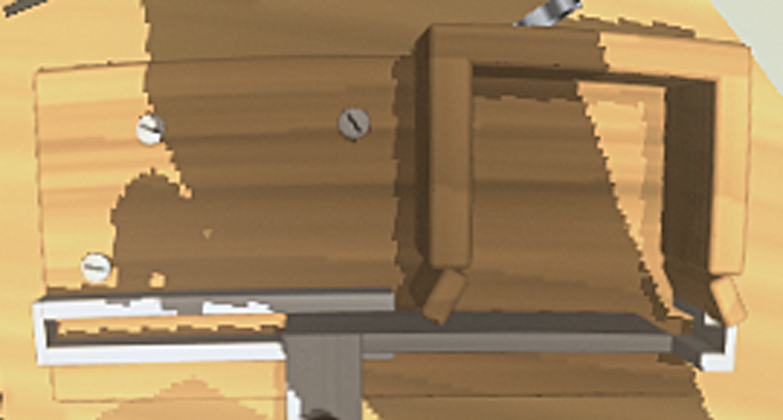

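View pics/w4p.png

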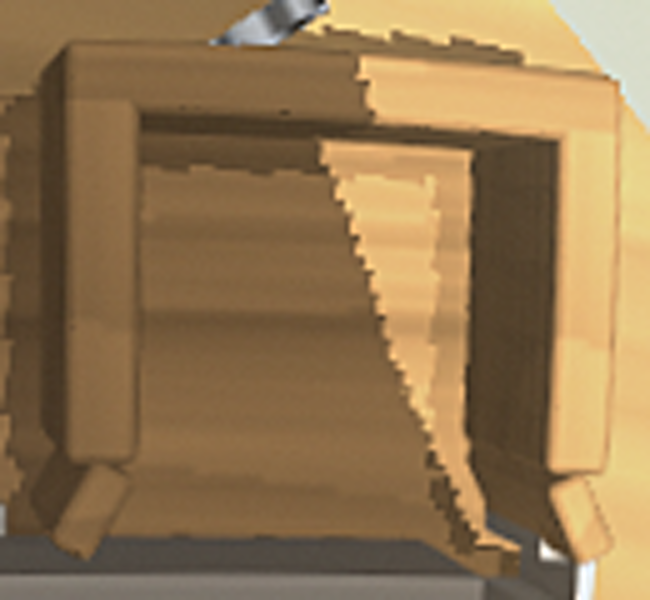

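Run:
```python
from h import *
import pickle
np.set_printoptions(precision=4,suppress=True)
W=pickle.load(open('w4.pkl','rb'))
z=lambda X,Y:(305+X/5-.4,55+Y/5-.4)
zs=lambda X,Y:(170+X/2.9-.35,55+Y/2.9-.35)
ang=lambda d:np.degrees(np.arctan2(d[1],d[0]))
print(-W["R"].T@W["t"])
n=dict(bl=(137,113),br=(560,137),fl=(135,460),fr=(552,470),obl=(68,43),obr=(617,82))
P={k:onz(W,*z(*p),.111,True)[:2] for k,p in n.items()}
Q=[onz(W,*z(*p),.066,True)[:2] for p in [(473,150),(470,435)]]
print(P,Q)
print(ang(P['bl']-P['br'])-90,ang(P['bl']-P['fl']),ang(P['br']-P['fr']),ang(P['obl']-P['obr'])-90,ang(Q[0]-Q[1]),np.linalg.norm(P['bl']-P['br']),np.linalg.norm(P['fl']-P['fr']))
B=[onz(W,*zs(*p),.063,True)[:2] for p in [(37,72),(400,57),(55,402),(690,392)]]
print("board",B,ang(B[0]-B[1])-90,ang(B[2]-B[3])-90)
for yaw in (7.5,8.5):
  y=np.radians(yaw);R=np.array([[np.cos(y),-np.sin(y)],[np.sin(y),np.cos(y)]])
  s=(P['bl']+P['br'])/2-R@[.037,0]; print("seat",s,"Q rel",[R.T@(q-s) for q in Q],"fl fr rel",R.T@(P['fl']-s),R.T@(P['fr']-s),"board front",R.T@(B[2]-s),R.T@(B[3]-s))
zz=lambda X,Y:(X/1.4,Y/1.4)
print("knob top",onz(W,*zz(396,306),.15,True),"knob mid",onz(W,*zz(394,285),.12,True))
```

```text
[0.6309 0.1174 0.3668]
{'bl': array([0.658, 0.082]), 'br': array([0.6691, 0.012 ]), 'fl': array([0.6034, 0.0736]), 'fr': array([0.6141, 0.0028]), 'obl': array([0.6672, 0.0943]), 'obr': array([0.6809, 0.0033])} [array([0.6691, 0.0109]), array([0.6147, 0.0014])]
9.028403737885526 8.744316228111492 9.562478915495221 8.577353515082763 9.932303931229725 0.07086464692743219 0.07166009018113298
board [array([0.6442, 0.2139]), array([0.6619, 0.0981]), array([0.5335, 0.1977]), array([ 0.5683, -0.0206])] 8.69025786767591 9.04949962136422
seat [0.6268 0.0422] Q rel [array([ 0.0378, -0.0365]), array([-0.0174, -0.0389])] fl fr rel [-0.0192  0.0342] [-0.0178 -0.0374] board front [-0.0723  0.1663] [-0.0663 -0.0546]
seat [0.6269 0.0416] Q rel [array([ 0.0371, -0.0365]), array([-0.0181, -0.0379])] fl fr rel [-0.0186  0.0352] [-0.0184 -0.0365] board front [-0.0693  0.1682] [-0.0672 -0.0528]
knob top [0.552  0.1056 0.15  ] knob mid [0.5535 0.1069 0.12  ]
```

>>> step_arm([
  [[-0.05, 0.07, -3, 0.015], [-0.05, 0.07, -6, 0.015], [-0.05, 0.07, -8.5, 0.015], [-0.05, 0.07, -10.2, 0.015], [-0.05, 0.07, -10.2, 0.015]],
])

```text
clock: 3.68
position: [0.5505, 0.1039, 0.2957]
tool_rot: [3.139, -0.001, -1.419]
force: [-1.1, -0.9, 1.2]
grip_width: 0.0856
```

>>> step_arm([
  [[0, 0, 0, 0], [0, 0, 0, 0], [0, 0, 0, 0], [0, 0, 0, 0], [0, 0, 0, 0], [0, 0, 0, 0]],
], jaw=1, force=30)

```text
clock: 4.18
position: [0.5507, 0.104, 0.2964]
tool_rot: [3.14, -0.001, -1.419]
force: [-0.6, -1.1, 8.9]
grip_width: 0.0144
```

Run:
```python
from h import *
f=bot.grab_frame("wrist");s=bot.observe();print(s["position"],s["tool_rot"],s["force"],s["grip_width"])
cv2.imwrite('pics/w5.png',f["pixels"])
```

```text
[0.55073169 0.10401546 0.29637302] [ 3.14009578e+00 -1.15850269e-03 -1.41869675e+00] [-1.13405169 -0.32557632  8.76131551] 0.014423078794387003
```

View pics/w5.png

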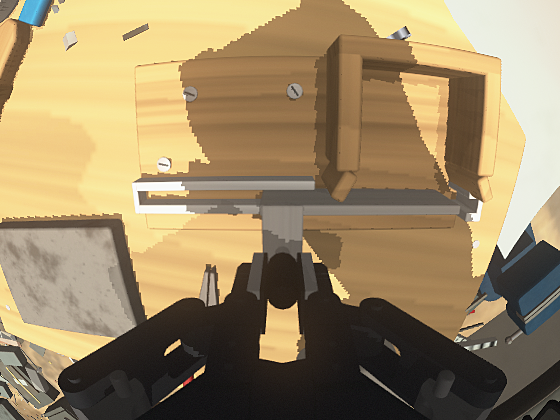

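The pads hold the knob at (283,280). Next I'll slide the gate along the stand's +y.

>>> step_arm([
  [[-0.15, 1, 0, 0], [-0.3, 2, 0, 0], [-0.46, 3, 0, 0], [-0.61, 4, 0, 0], [-0.76, 5, 0, 0], [-0.92, 6, 0, 0], [-1.0, 6.6, 0, 0], [-1.05, 6.9, 0, 0], [-1.05, 6.9, 0, 0]],
])

```text
clock: 4.98
position: [0.5401, 0.1737, 0.2965]
tool_rot: [3.14, -0.001, -1.418]
force: [-2.8, 0.4, 5.2]
grip_width: 0.0139
```

Run:
```python
from h import *
f=bot.grab_frame("wrist");s=bot.observe();print(s["position"],s["tool_rot"],s["force"],s["grip_width"])
cv2.imwrite('pics/w6.png',f["pixels"])
```

```text
[0.54011447 0.17355621 0.29649644] [ 3.14014293e+00 -9.50776978e-04 -1.41824460e+00] [-2.25826216  0.75716979  5.8667314 ] 0.01410578073508884
```

View pics/w6.png

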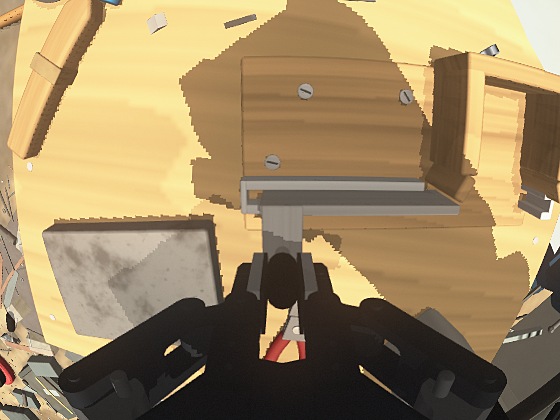

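>>> step_arm([
  [[-0.03, 0.2, 0, 0], [-0.06, 0.4, 0, 0], [-0.09, 0.6, 0, 0], [-0.09, 0.6, 0, 0]],
])

```text
clock: 5.37
position: [0.5401, 0.1757, 0.2962]
tool_rot: [3.139, -0.008, -1.422]
force: [2.0, -26.9, 9.5]
grip_width: 0.0143
```

Run:
```python
from h import *
s=bot.observe();print(s["position"],s["force"],s["grip_width"])
```

```text
[0.54006022 0.17566189 0.29621621] [  1.95044324 -26.93699371   9.52361952] 0.014294965365200078
```

>>> step_arm([
  [[0.03, -0.3, 0, 0], [0.03, -0.3, 0, 0], [0.03, -0.3, 0, 0]],
])

```text
clock: 5.62
position: [0.5405, 0.1723, 0.2964]
tool_rot: [3.139, -0.008, -1.423]
force: [-2.2, -1.5, 6.5]
grip_width: 0.014
```

>>> step_arm([
  [[0, 0, 0, 0], [0, 0, 0, 0], [0, 0, 0, 0], [0, 0, 0.5, 0], [0, 0, 4, 0], [0, 0, 8, 0], [-2, -2.5, 11, 0], [-4, -6, 11, 0], [-6, -9.5, 11, 0], [-8, -12.5, 11, 0], [-9.4, -14.2, 11, 0], [-9.4, -14.2, 11, 0]],
], jaw=0)

```text
clock: 6.62
position: [0.4443, 0.0269, 0.4068]
tool_rot: [3.138, -0.011, -1.427]
force: [1.7, -0.4, 0.8]
grip_width: 0.0853
```

Run:
```python
from h import *
import pickle
f=bot.grab_frame("wrist");t=bot.grab_frame("top");s=bot.observe();print(s["position"],s["tool_rot"],s["force"],s["grip_width"])
cv2.imwrite('pics/w7.png',f["pixels"]);cv2.imwrite('pics/t7.png',t["pixels"])
```

```text
[0.44643827 0.02988037 0.40704215] [ 3.13990513 -0.00868845 -1.42427449] [ 0.71540578  0.95871912 -0.8500341 ] 0.08548322881703954
```

View pics/w7.png

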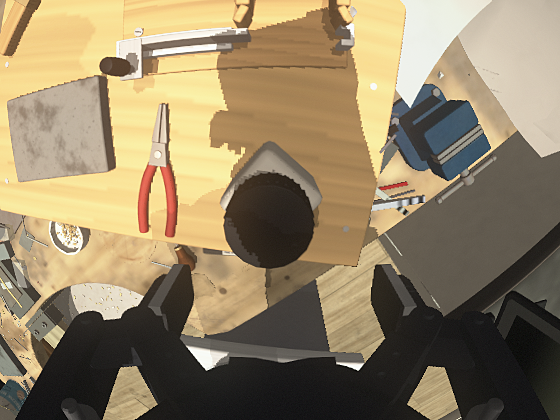

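View pics/t7.png

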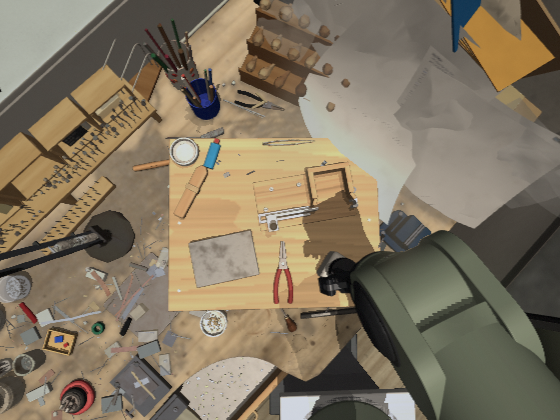

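Run:
```python
from h import *
from scipy.spatial.transform import Rotation as Ro
np.set_printoptions(precision=4,suppress=True)
f=bot.grab_frame("wrist");s=bot.observe()
R=Ro.from_euler('xyz',s["tool_rot"]).as_matrix()
print(s["position"],s["position"]+R@[0,0,.1547],R[:,2])
im=f["pixels"][165:275,215:325]
cv2.imwrite('pics/w7j.png',cv2.resize((255*(im/255.)**.45).astype('uint8'),None,fx=5,fy=5,interpolation=cv2.INTER_CUBIC))
```

```text
[0.4468 0.0306 0.4069] [0.4468 0.0293 0.2522] [-0.0005 -0.0083 -1.    ]
```

View pics/w7j.png

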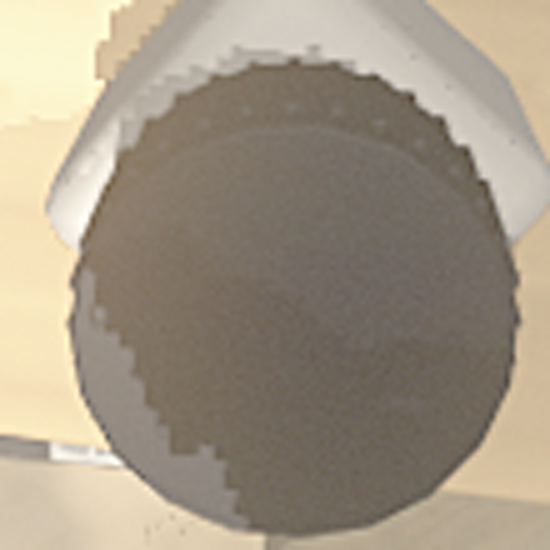

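Run:
```python
from h import *
np.set_printoptions(precision=4,suppress=True)
f=bot.grab_frame("wrist")
for p in [(296,330),(72,320),(518,320),(300,533),(296,128)]:
    print(onz(f,215+p[0]/5-.4,165+p[1]/5-.4,.185,True))
```

```text
[0.4473 0.0342 0.185 ]
[0.4444 0.0627 0.185 ]
[0.4527 0.0064 0.185 ]
[0.4181 0.0296 0.185 ]
[0.4736 0.0379 0.185 ]
```

>>> step_arm([
  [[-0.05, 0.4, -2.5, 0], [-0.05, 0.4, -5, 0], [-0.05, 0.4, -7, 0], [-0.05, 0.4, -8.2, 0], [-0.05, 0.4, -8.2, 0]],
])

```text
clock: 7.23
position: [0.4464, 0.036, 0.3226]
tool_rot: [3.136, -0.007, -1.42]
force: [-0.0, 0.5, -0.2]
grip_width: 0.0856
```

>>> step_arm([
  [[0, 0, 0, 0], [0, 0, 0, 0], [0, 0, 0, 0], [0, 0, 0, 0], [0, 0, 0, 0]],
], jaw=1, force=60)

```text
clock: 7.65
position: [0.4466, 0.036, 0.3232]
tool_rot: [3.137, -0.007, -1.42]
force: [1.0, -1.3, 1.9]
grip_width: 0.0583
```

Run:
```python
from h import *
f=bot.grab_frame("wrist");t=bot.grab_frame("scene");s=bot.observe();print(s["position"],s["tool_rot"],s["force"],s["moment"],s["grip_width"])
cv2.imwrite('pics/w8.png',f["pixels"]);cv2.imwrite('pics/s8.png',t["pixels"])
```

```text
[0.44655245 0.03587911 0.32307342] [ 3.13724057 -0.00699366 -1.42037205] [-0.35896486 -1.42228657  4.10826084] [-0.31409232 -0.16578598 -0.00312955] 0.05804745676682575
```

View pics/w8.png

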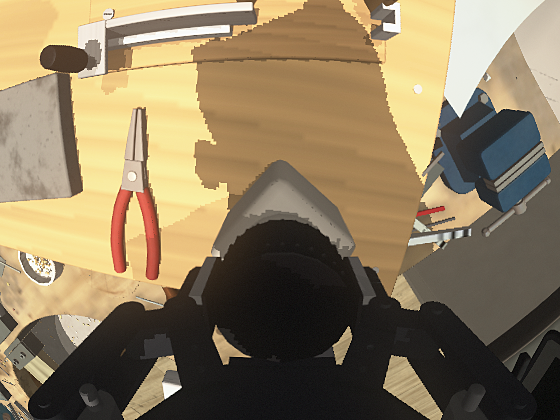

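View pics/s8.png

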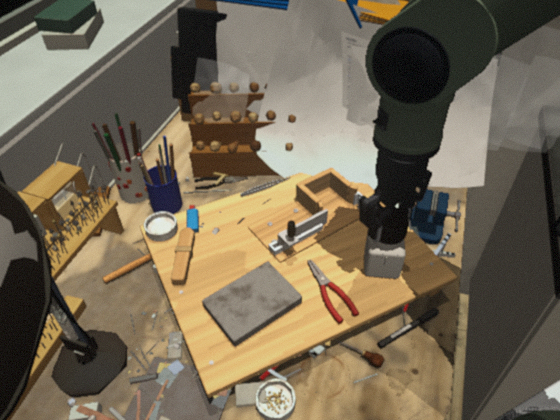

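>>> step_arm([
  [[0, 0, 1, 0], [0, 0, 3, 0], [0, 0, 6, 0], [0, 0, 9, 0.06], [2, 0, 10, 0.16], [5, 0.1, 10, 0.26], [8, 0.2, 10, 0.36], [11, 0.3, 10, 0.46], [14, 0.4, 10, 0.56], [16, 0.5, 10, 0.66], [17, 0.5, 10, 0.73], [17, 0.5, 10, 0.73]],
])

```text
clock: 8.75
position: [0.6178, 0.0406, 0.4229]
tool_rot: [3.138, -0.005, -0.686]
force: [-1.0, 0.3, -3.2]
grip_width: 0.0578
```

>>> step_arm([
  [[0, 0, 0, 0], [0, 0, 0, 0], [0, 0, 0, 0]],
])

```text
clock: 9.0
position: [0.6173, 0.0405, 0.4233]
tool_rot: [3.137, -0.006, -0.688]
force: [-0.0, -0.4, -3.3]
grip_width: 0.0579
```

Run:
```python
from h import *
import pickle
W=bot.grab_frame("wrist");S=bot.grab_frame("scene");T=bot.grab_frame("top");s=bot.observe();print(s["position"],s["tool_rot"],s["force"],s["moment"],s["grip_width"],s["qpos"])
pickle.dump((W,S,T),open('f9.pkl','wb'))
for n,f in zip("wst",(W,S,T)): cv2.imwrite(f'pics/{n}9.png',f["pixels"])
```

```text
[0.61743652 0.04063494 0.42325408] [ 3.13747783 -0.00591914 -0.68689598] [-0.60080901 -0.20930807 -3.0165348 ] [ 0.03342929 -0.00711782 -0.01302282] 0.058045904907424194 [ 0.30312656  0.57493778 -0.70934449  1.57155459  0.40721751  1.14634001
 -1.18397815]
```

View pics/w9.png

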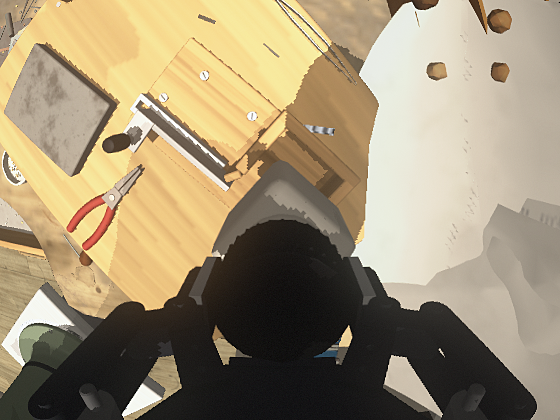

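View pics/s9.png

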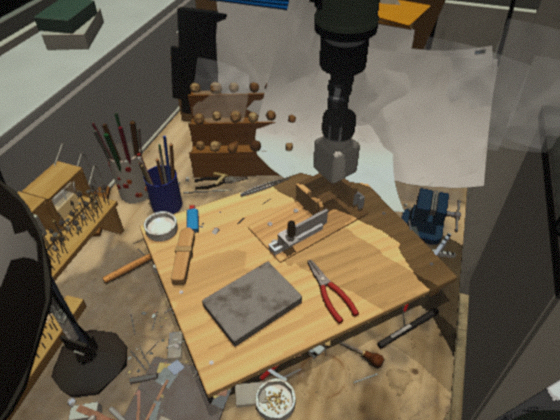

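View pics/t9.png

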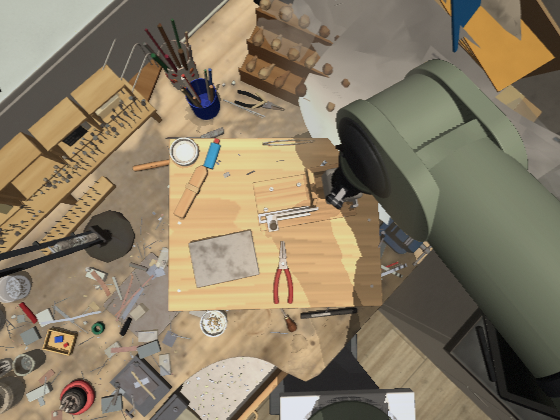

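Run:
```python
import pickle,cv2
W,S,T=pickle.load(open('f9.pkl','rb'))
g=lambda a:(255*(a/255.)**.5).astype('uint8')
cv2.imwrite('pics/w9z.png',g(cv2.resize(W["pixels"][150:275,200:365],None,fx=4.6,fy=4.6,interpolation=cv2.INTER_CUBIC)))
cv2.imwrite('pics/s9z.png',cv2.resize(S["pixels"][110:220,280:380],None,fx=5,fy=5,interpolation=cv2.INTER_CUBIC))
```

```text
(no output)
```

View pics/w9z.png

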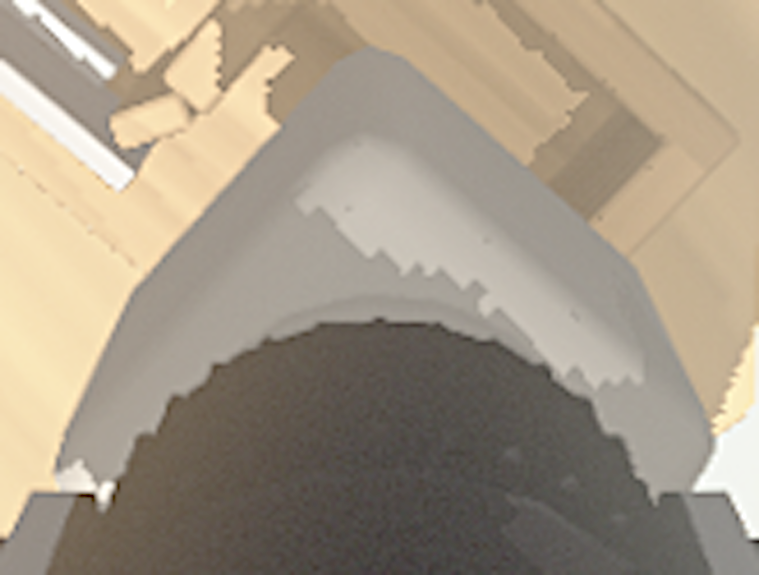

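View pics/s9z.png

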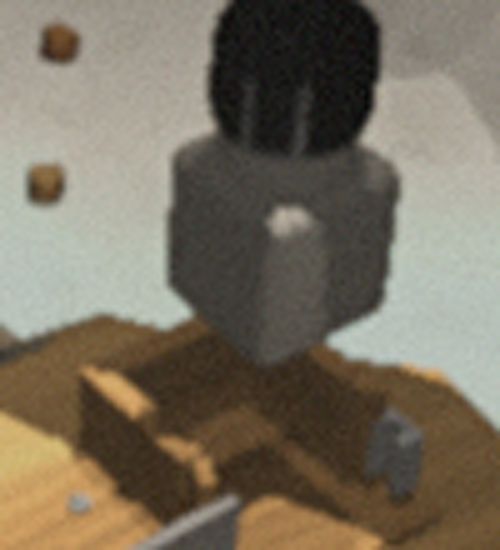

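Run:
```python
from h import *
import pickle
from scipy.spatial.transform import Rotation as Ro
np.set_printoptions(precision=4,suppress=True)
W,S,T=pickle.load(open('f9.pkl','rb'))
z=lambda X,Y:(200+X/4.6-.4,150+Y/4.6-.4)
h=.160
P=[onz(W,*z(*p),h,True)[:2] for p in [(330,78),(150,270),(410,62),(620,255),(135,292),(637,270)]]
print(P)
a1=(P[1]-P[0]);a2=(P[3]-P[2])
ang=lambda d:np.degrees(np.arctan2(d[1],d[0]))
print("angles",ang(a1),ang(a2),"L-R",np.linalg.norm(P[4]-P[5]),(P[4]+P[5])/2)
# inner offset
def n(a): v=np.array([-a[1],a[0]])/np.linalg.norm(a); return v
mid=(P[4]+P[5])/2
n1=n(a1); n1*= np.sign((mid-P[0])@n1); n2=n(a2); n2*=np.sign((mid-P[2])@n2)
A=np.array([n1,n2]); b=np.array([n1@P[0]+.032,n2@P[2]+.032]); c=np.linalg.solve(A,b); print("center bottom",c)
s=bot.observe(); R=Ro.from_euler('xyz',s["tool_rot"]).as_matrix()
for d in (.14,.1547,.263): print(d,s["position"]+R@[0,0,d])
# scene: bottom corner toward camera
zs=lambda X,Y:(280+X/5-.4,110+Y/5-.4)
print(S and proj(S,[c[0],c[1],h]))
# check scene corners at z=.16
for p in [(265,362),(170,285),(385,302)]: print(onz(S,*zs(*p),h))
# stand yaw here: back wall outer line / gate rail
```

```text
[array([0.6339, 0.0701]), array([0.5904, 0.0645]), array([0.6453, 0.0641]), array([0.6519, 0.0172]), array([0.5859, 0.0633]), array([0.6525, 0.0133])]
angles -172.63349948505316 -81.98025638199567 L-R 0.08329036889544258 [0.6192 0.0383]
center bottom [0.617  0.0357]
0.14 [0.6177 0.0397 0.2833]
0.1547 [0.6177 0.0396 0.2686]
0.263 [0.618  0.0388 0.1603]
[335.5633 169.9088   1.    ]
[0.5891 0.0591 0.16  ]
[0.6451 0.0684 0.16  ]
[ 0.5982 -0.0002  0.16  ]
```

>>> step_arm([
  [[0.5, 0.2, -1, 0.007], [0.9, 0.4, -2.5, 0.007], [0.9, 0.4, -4.2, 0.007], [0.9, 0.4, -4.2, 0.007], [0.9, 0.4, -4.2, 0.007]],
])

```text
clock: 9.57
position: [0.6264, 0.0447, 0.3798]
tool_rot: [3.136, -0.004, -0.68]
force: [0.4, 0.4, -2.6]
grip_width: 0.0582
```

Run:
```python
from h import *
import pickle
W=bot.grab_frame("wrist");S=bot.grab_frame("scene");s=bot.observe();print(s["position"],s["tool_rot"],s["force"])
pickle.dump((W,S),open('f10.pkl','wb'))
g=lambda a:(255*(a/255.)**.6).astype('uint8')
cv2.imwrite('pics/w10z.png',g(cv2.resize(W["pixels"][100:275,180:400],None,fx=3.4,fy=3.4,interpolation=cv2.INTER_CUBIC)))
cv2.imwrite('pics/s10z.png',g(cv2.resize(S["pixels"][110:230,270:380],None,fx=5,fy=5,interpolation=cv2.INTER_CUBIC)))
```

```text
[0.62664249 0.04482902 0.38146755] [ 3.13784564 -0.00581775 -0.67981811] [-0.15736391 -0.48394856 -2.91446131]
```

View pics/w10z.png

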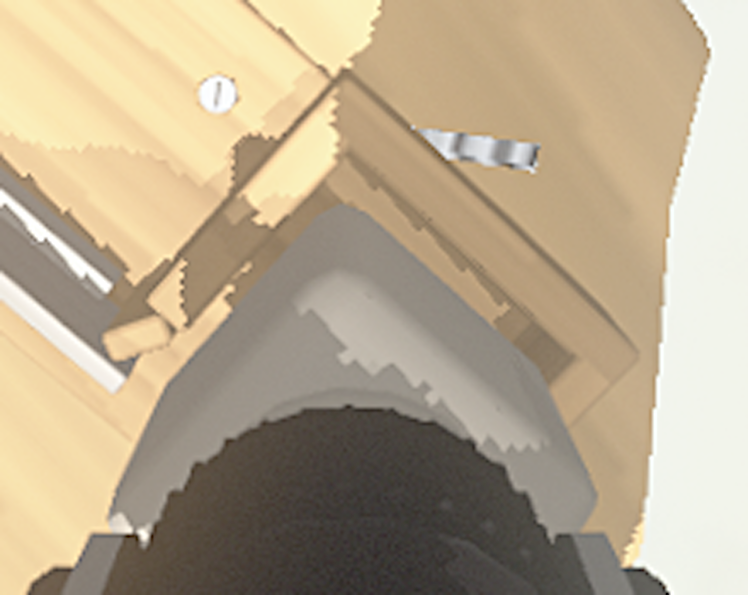

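View pics/s10z.png

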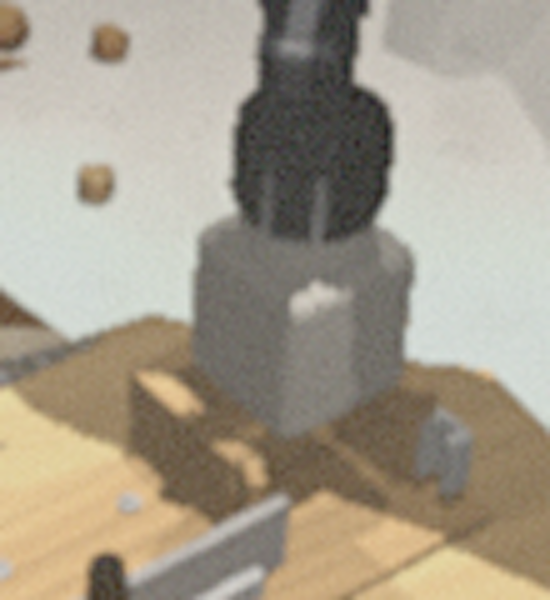

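Run:
```python
from h import *
import pickle
np.set_printoptions(precision=4,suppress=True)
W,S=pickle.load(open('f10.pkl','rb'))
z=lambda X,Y:(180+X/3.4-.35,100+Y/3.4-.35)
q=lambda p,h:onz(W,*z(*p),h,True)[:2]
ang=lambda d:np.degrees(np.arctan2(d[1],d[0]))
wl=[q(p,.111) for p in [(340,158),(188,325)]]; wb=[q(p,.111) for p in [(350,160),(575,357)]]
jl=[q(p,.1182) for p in [(318,218),(180,365)]]; jb=[q(p,.1182) for p in [(378,220),(530,355)]]
print(ang(wl[0]-wl[1]),ang(wb[0]-wb[1])-90,ang(jl[0]-jl[1]),ang(jb[0]-jb[1])-90)
y=np.radians(8.8);R=np.array([[np.cos(y),-np.sin(y)],[np.sin(y),np.cos(y)]])
for n,v in dict(wl=wl,wb=wb,jl=jl,jb=jb).items(): print(n,[R.T@p for p in v])
```

```text
8.597685179995613 10.169120950265352 7.807677900839467 9.49627307894555
wl [array([ 0.6607, -0.0196]), array([ 0.6099, -0.0194])]
wb [array([ 0.6618, -0.0214]), array([ 0.6634, -0.0898])]
jl [array([ 0.6488, -0.0241]), array([ 0.6038, -0.0233])]
jb [array([ 0.657 , -0.0338]), array([ 0.6575, -0.0791])]
```

Gaps to the pocket walls are 4.2 mm at the left (3 mm is ideal) and 5.5 mm at the back (5 mm is ideal). I'll shift +1.2 mm and lower slowly.

>>> step_arm([
  [[0.03, 0.12, 0, 0.01], [0.03, 0.12, -0.8, 0.01], [0.03, 0.12, -1.6, 0.01], [0.03, 0.12, -2.4, 0.01]],
])

```text
clock: 10.0
position: [0.6269, 0.0459, 0.3567]
tool_rot: [3.138, -0.006, -0.67]
force: [-0.1, -0.0, -3.8]
grip_width: 0.058
```

>>> step_arm([
  [[0, 0, -0.7, 0], [0, 0, -1.4, 0], [0, 0, -2, 0], [0, 0, -2.4, 0], [0, 0, -2.4, 0]],
])

```text
clock: 10.42
position: [0.6267, 0.0459, 0.3317]
tool_rot: [3.137, -0.005, -0.67]
force: [0.5, -0.6, -2.9]
grip_width: 0.0579
```

>>> step_arm([
  [[0, 0, -0.15, 0], [0, 0, -0.3, 0], [0, 0, -0.35, 0], [0, 0, -0.35, 0]],
])

```text
clock: 10.75
position: [0.6271, 0.0458, 0.3289]
tool_rot: [3.138, -0.006, -0.67]
force: [2.1, -2.3, 5.4]
grip_width: 0.0581
```

Run:
```python
from h import *
s=bot.observe();print(s["position"],s["tool_rot"],s["force"],s["moment"])
S=bot.grab_frame("scene");cv2.imwrite('pics/s11.png',cv2.resize(S["pixels"][110:250,260:400],None,fx=4,fy=4))
```

```text
[0.62707997 0.04582042 0.32891035] [ 3.13797189 -0.00639209 -0.67020311] [ 2.13374351 -2.29733985  5.38173916] [-0.3275751  -0.19847536  0.01337413]
```

View pics/s11.png

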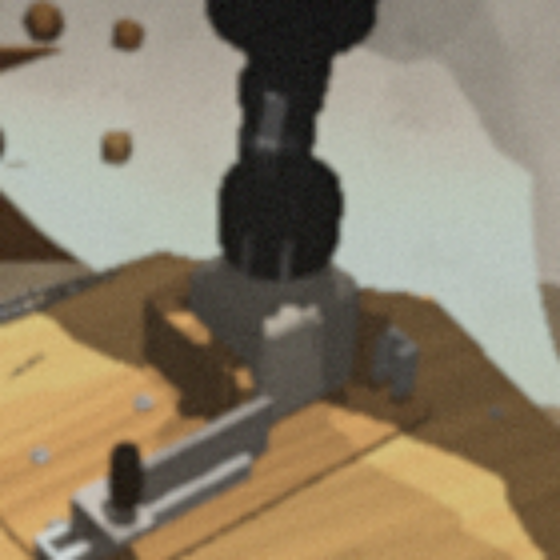

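>>> step_arm([
  [[0, 0, 0, 0], [0, 0, 0, 0], [0, 0, 0, 0], [0, 0, 2, 0], [0, 0, 5, 0], [0, 0, 8, 0], [-2.2, 3.2, 9, -0.12], [-4.4, 6.4, 9, -0.24], [-6.6, 9.6, 9, -0.36], [-8.66, 12.65, 9, -0.48], [-8.66, 12.65, 9, -0.6], [-8.66, 12.65, 9, -0.72]],
], jaw=0)

```text
clock: 11.8
position: [0.5391, 0.1745, 0.4193]
tool_rot: [3.138, -0.006, -1.392]
force: [0.4, -1.0, 0.4]
grip_width: 0.0853
```

>>> step_arm([
  [[0, 0, 0, 0], [0, 0, 0, 0]],
])

```text
clock: 11.97
position: [0.5388, 0.175, 0.4193]
tool_rot: [3.138, -0.006, -1.388]
force: [0.1, 0.7, -0.4]
grip_width: 0.0853
```

Run:
```python
from h import *
s=bot.observe();print(s["position"],s["tool_rot"],s["force"])
W=bot.grab_frame("wrist");cv2.imwrite('pics/w12.png',W["pixels"])
import pickle; pickle.dump(W,open('w12.pkl','wb'))
```

```text
[0.53877112 0.17499155 0.41934525] [ 3.13809329 -0.00598362 -1.38803333] [ 0.11726469  0.67267677 -0.39245068]
```

View pics/w12.png

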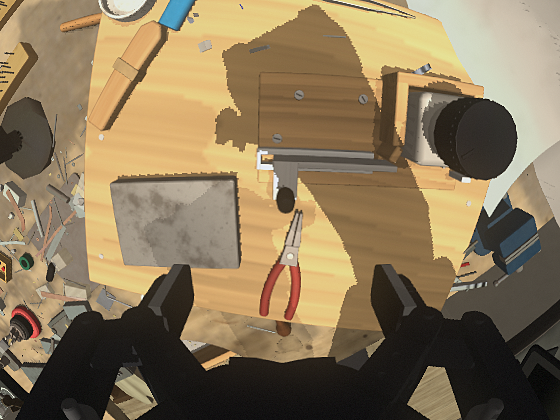

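The jar stands in the pocket at (440,130) and the knob is at (286,200). I'll go down and pinch the knob.

>>> step_arm([
  [[0.15, -0.25, -3, -0.03], [0.15, -0.25, -6, -0.03], [0.15, -0.25, -9, -0.03], [0.15, -0.25, -11.5, -0.03], [0.15, -0.25, -12.2, -0.03], [0.15, -0.25, -12.2, -0.03]],
])

```text
clock: 12.52
position: [0.5403, 0.1718, 0.2958]
tool_rot: [3.135, -0.006, -1.415]
force: [0.5, 0.5, 0.2]
grip_width: 0.0856
```

>>> step_arm([
  [[0, 0, 0, 0], [0, 0, 0, 0], [0, 0, 0, 0], [0, 0, 0, 0], [0, 0, 0, 0], [0, 0, 0, 0]],
], jaw=1, force=30)

```text
clock: 13.02
position: [0.5404, 0.1718, 0.2963]
tool_rot: [3.136, -0.006, -1.415]
force: [-0.1, -1.1, 7.3]
grip_width: 0.0142
```

>>> step_arm([
  [[0.15, -1, 0, 0], [0.31, -2, 0, 0], [0.46, -3, 0, 0], [0.62, -4, 0, 0], [0.77, -5, 0, 0], [0.93, -6, 0, 0], [1.04, -6.7, 0, 0], [1.1, -7.1, 0, 0], [1.1, -7.1, 0, 0]],
])

```text
clock: 13.77
position: [0.5516, 0.0989, 0.2964]
tool_rot: [3.135, -0.007, -1.417]
force: [-3.4, -1.7, 5.7]
grip_width: 0.0144
```

>>> step_arm([
  [[0.05, -0.3, 0, 0], [0.09, -0.6, 0, 0], [0.12, -0.8, 0, 0], [0.12, -0.8, 0, 0]],
])

```text
clock: 14.1
position: [0.5522, 0.0941, 0.2966]
tool_rot: [3.136, -0.001, -1.414]
force: [-6.9, 26.3, 2.9]
grip_width: 0.0145
```

Run:
```python
from h import *
s=bot.observe();print(s["position"],s["tool_rot"],s["force"])
W=bot.grab_frame("wrist");cv2.imwrite('pics/w13.png',W["pixels"])
```

```text
[0.55221511 0.09405057 0.29660614] [ 3.13629506e+00 -8.46064792e-04 -1.41391754e+00] [-6.93789491 26.2931727   2.90882014]
```

View pics/w13.png

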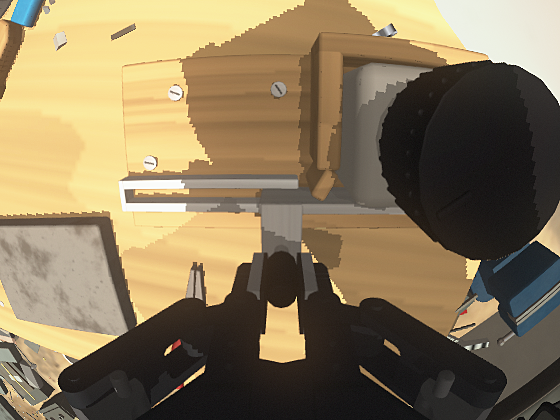

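>>> step_arm([
  [[-0.02, 0.12, 0, 0], [-0.02, 0.12, 0, 0]],
])

```text
clock: 14.32
position: [0.552, 0.0954, 0.2965]
tool_rot: [3.136, -0.001, -1.413]
force: [-0.4, 0.4, 0.8]
grip_width: 0.0139
```

>>> step_arm([
  [[0, 0, 0, 0], [0, 0, 0, 0], [0, 0, 0, 0], [0, 0, 0.5, 0], [0, 0, 4, 0], [0, 0, 8, 0], [0, 0, 12, 0], [3, -1.9, 13, 0], [6, -3.8, 13, 0], [7.2, -5, 13, 0], [7.2, -5, 13, 0], [7.2, -5, 13, 0]],
], jaw=0)

```text
clock: 15.32
position: [0.6242, 0.0446, 0.4263]
tool_rot: [3.136, -0.0, -1.415]
force: [0.8, 0.2, -0.2]
grip_width: 0.0856
```

Run:
```python
from h import *
import pickle
from scipy.spatial.transform import Rotation as Ro
s=bot.observe();print(s["position"],s["tool_rot"],s["force"],s["qpos"][6])
R=Ro.from_euler('xyz',s["tool_rot"]).as_matrix();print(s["position"]+R@[0,0,.1547])
W=bot.grab_frame("wrist");S=bot.grab_frame("scene");pickle.dump((W,S),open('f14.pkl','wb'))
g=lambda a:(255*(a/255.)**.5).astype('uint8')
cv2.imwrite('pics/w14.png',g(W["pixels"]));cv2.imwrite('pics/s14.png',cv2.resize(S["pixels"][110:250,240:400],None,fx=4,fy=4))
```

```text
[0.62419088 0.04459766 0.42633728] [ 3.13568847e+00 -3.83303966e-04 -1.41456060e+00] [ 0.82436973  0.20994974 -0.19578387] -1.8366774858551134
[0.62329786 0.04439697 0.27163999]
```

View pics/w14.png

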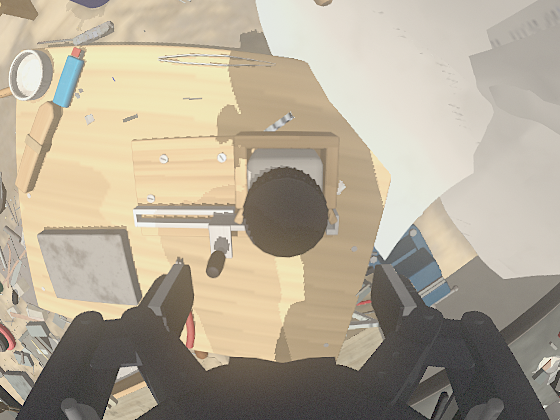

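View pics/s14.png

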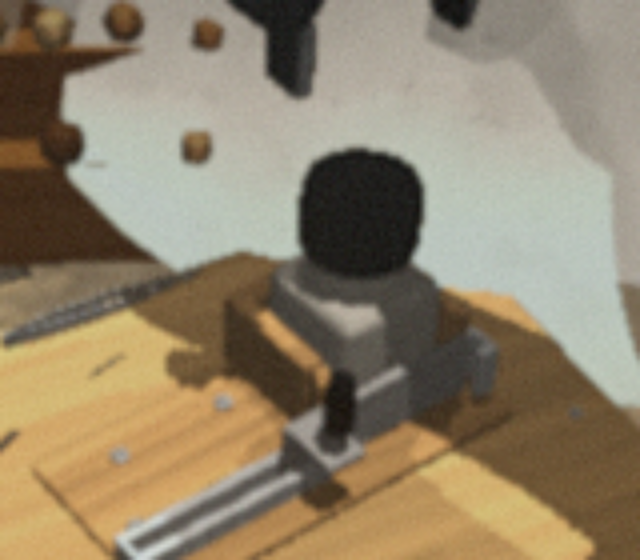

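Run:
```python
import pickle,cv2
W,S=pickle.load(open('f14.pkl','rb'))
g=lambda a:(255*(a/255.)**.4).astype('uint8')
cv2.imwrite('pics/w14z.png',g(cv2.resize(W["pixels"][125:265,225:345],None,fx=5,fy=4.2,interpolation=cv2.INTER_CUBIC)))
```

```text
(no output)
```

View pics/w14z.png

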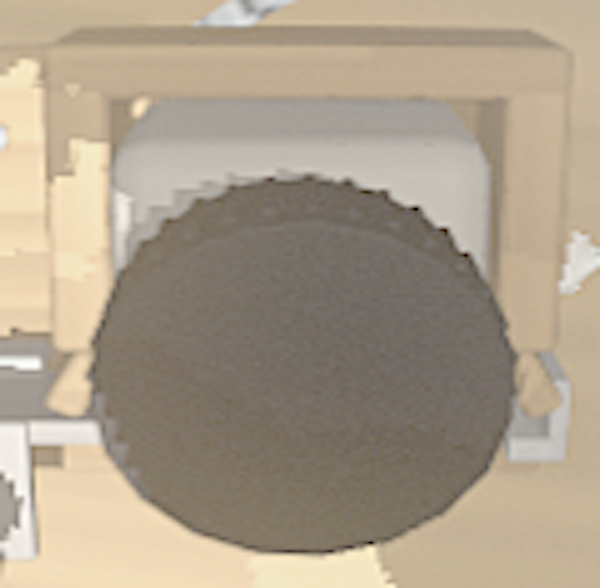

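Run:
```python
from h import *
import pickle
np.set_printoptions(precision=4,suppress=True)
W,S=pickle.load(open('f14.pkl','rb'))
P=[onz(W,225+p[0]/5-.4,125+p[1]/4.2-.4,.191,True) for p in [(92,370),(515,370),(304,552),(304,222),(304,382)]]
print(np.array(P)); print((P[0]+P[1])/2,(P[2]+P[3])/2)
```

```text
[[0.6274 0.0715 0.191 ]
 [0.6362 0.0155 0.191 ]
 [0.5999 0.0383 0.191 ]
 [0.6556 0.0473 0.191 ]
 [0.6298 0.0431 0.191 ]]
[0.6318 0.0435 0.191 ] [0.6278 0.0428 0.191 ]
```

>>> step_arm([
  [[0.45, -0.1, -3, 0], [0.45, -0.1, -6, 0], [0.45, -0.1, -8.5, 0], [0.45, -0.1, -9.3, 0], [0.45, -0.1, -9.3, 0], [0.45, -0.1, -9.3, 0]],
])

```text
clock: 15.92
position: [0.6281, 0.0455, 0.3347]
tool_rot: [3.137, -0.0, -1.412]
force: [0.2, -0.3, 0.6]
grip_width: 0.0854
```

>>> step_arm([
  [[0, 0, 0, 0], [0, 0, 0, 0], [0, 0, 0, 0], [0, 0, 0, 0], [0, 0, 0, 0]],
], jaw=1, force=80)

```text
clock: 16.33
position: [0.6284, 0.0454, 0.3359]
tool_rot: [3.139, -0.0, -1.412]
force: [0.3, -1.8, 6.5]
grip_width: 0.0573
```

Run:
```python
from h import *
s=bot.observe();print(s["position"],s["tool_rot"],s["force"],s["moment"],s["grip_width"])
```

```text
[0.6284192  0.04535988 0.33586147] [ 3.13851745e+00 -4.67717702e-04 -1.41208381e+00] [ 0.3131911  -1.78464516  6.53615216] [-0.2950896  -0.2249269  -0.02003949] 0.05728541141977104
```

>>> step_arm([
  [[0, 0, -0.2, 0], [0, 0, -0.4, 0], [0, 0, -0.6, 0], [0, 0, -0.7, 0], [0, 0, -0.7, 0]],
])

```text
clock: 16.75
position: [0.6287, 0.045, 0.3304]
tool_rot: [3.14, -0.001, -1.413]
force: [-3.8, -3.7, 14.4]
grip_width: 0.0575
```

>>> step_arm([
  [[0, 0, -0.25, 0.05], [0, 0, -0.25, 0.12], [0, 0, -0.25, 0.2], [0, 0, -0.25, 0.28], [0, 0, -0.25, 0.36], [0, 0, -0.25, 0.44], [0, 0, -0.25, 0.52], [0, 0, -0.25, 0.6]],
])

```text
clock: 17.42
position: [0.6291, 0.0452, 0.3301]
tool_rot: [-3.141, -0.003, -0.809]
force: [-4.2, -1.1, 21.7]
grip_width: 0.0573
```

Run:
```python
from h import *
s=bot.observe();print(s["position"],s["tool_rot"],s["force"],s["moment"],s["grip_width"])
```

```text
[0.62911859 0.04524072 0.33007346] [-3.14079744 -0.0031844  -0.80940433] [-4.20331332 -1.08621118 21.69741387] [ 0.02287839  1.33791941 -0.21069674] 0.05725824069855837
```

>>> step_arm([
  [[0, 0, 0, 0.08], [0, 0, 0, 0.16], [0, 0, 0, 0.24], [0, 0, 0, 0.31], [0, 0, 0, 0.37], [0, 0, 0, 0.37]],
])

```text
clock: 17.92
position: [0.6292, 0.0453, 0.3311]
tool_rot: [-3.14, -0.004, -0.436]
force: [-3.5, -2.5, 10.8]
grip_width: 0.0574
```

Run:
```python
from h import *
s=bot.observe();print(s["position"],s["tool_rot"],s["force"],s["moment"],s["grip_width"])
W=bot.grab_frame("wrist");S=bot.grab_frame("scene")
g=lambda a:(255*(a/255.)**.45).astype('uint8')
cv2.imwrite('pics/w15.png',g(W["pixels"]))
```

```text
[0.62919852 0.04526481 0.33110437] [-3.14041209 -0.00388371 -0.43550838] [-3.47489159 -2.50941122 10.75871191] [-0.215351    0.90376962  0.01445724] 0.05736414629211021
```

View pics/w15.png

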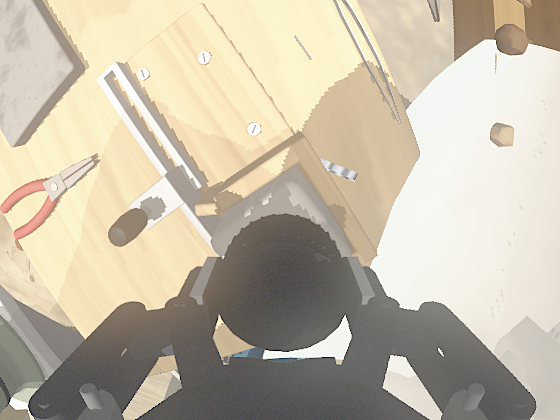

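>>> step_arm([
  [[0, 0, 0.2, 0], [0, 0, 0.4, 0], [0, 0, 0.6, 0], [0, 0, 0.8, 0], [0, 0, 0.8, 0]],
])

```text
clock: 18.43
position: [0.6292, 0.0451, 0.3396]
tool_rot: [-3.14, -0.004, -0.44]
force: [-1.3, -0.1, 0.3]
grip_width: 0.0571
```

Run:
```python
from h import *
s=bot.observe();print(s["position"],s["tool_rot"],s["force"],s["moment"],s["grip_width"])
```

```text
[0.62922584 0.04513929 0.33958973] [-3.14046904 -0.00442327 -0.43963226] [-1.26963354 -0.05124137  0.27341689] [-0.20523903  0.30126746  0.0048622 ] 0.057057845766188726
```

>>> step_arm([
  [[0, 0, 0.2, 0], [0, 0, 0.4, 0], [0, 0, 0.4, 0]],
])

```text
clock: 18.68
position: [0.6293, 0.0451, 0.3439]
tool_rot: [-3.14, -0.005, -0.44]
force: [-1.4, -1.3, 0.5]
grip_width: 0.057
```

>>> step_arm([
  [[0, 0, 0, 0], [0, 0, 0, 0]],
])

```text
clock: 18.85
position: [0.6293, 0.0451, 0.3439]
tool_rot: [-3.14, -0.005, -0.44]
force: [-0.8, -0.8, 0.1]
grip_width: 0.0572
```

Run:
```python
from h import *
s=bot.observe();print(s["position"],s["force"])
W=bot.grab_frame("wrist")
g=lambda a:(255*(a/255.)**.45).astype('uint8')
cv2.imwrite('pics/w16.png',g(W["pixels"]))
S=bot.grab_frame("scene");cv2.imwrite('pics/s16.png',g(cv2.resize(S["pixels"][110:250,240:400],None,fx=4,fy=4)))
```

```text
[0.62928314 0.04511048 0.34389174] [-0.81866036 -0.81402432  0.07631865]
```

View pics/s16.png

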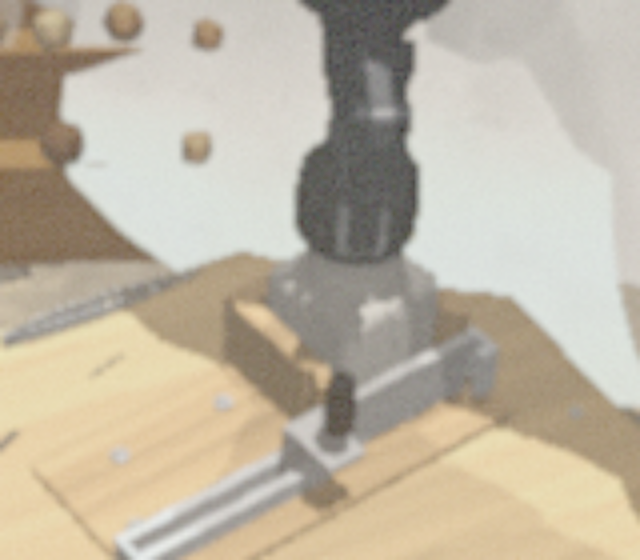

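>>> step_arm([
  [[0, 0, 0.4, 0], [0, 0, 1, 0], [0, 0, 2, 0], [0, 0, 4, 0], [0, 0, 7, 0], [0, 0, 9, 0], [0, 0, 9, 0]],
])

```text
clock: 19.53
position: [0.6297, 0.0458, 0.4391]
tool_rot: [-3.137, -0.01, -0.44]
force: [1.0, -0.6, -1.2]
grip_width: 0.057
```

Run:
```python
from h import *
s=bot.observe();print(s["position"],s["force"],s["grip_width"])
S=bot.grab_frame("scene");cv2.imwrite('pics/s17.png',cv2.resize(S["pixels"][80:250,240:410],None,fx=3.5,fy=3.5))
```

```text
[0.62971987 0.04581733 0.43911315] [ 0.95250418 -0.55182251 -1.23682429] 0.056957153986452305
```

View pics/s17.png

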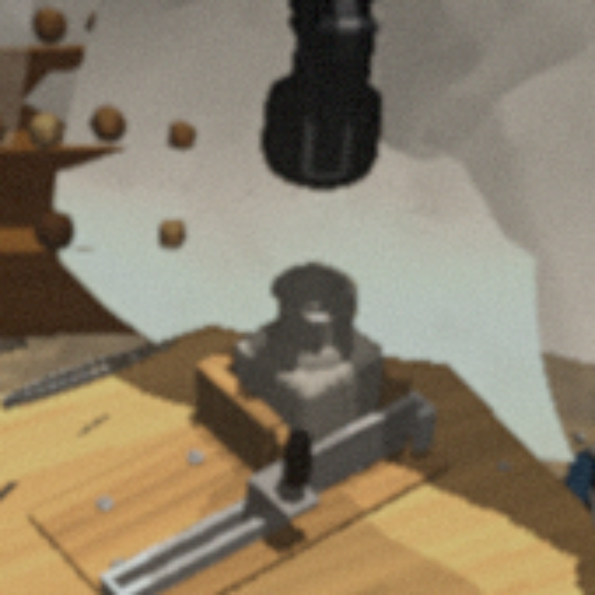

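The cap is off and the jar is still standing in the shut stand. Now to the block.

>>> step_arm([
  [[-1.5, 2.4, 0, 0], [-3.5, 5.2, 0, 0], [-5.5, 8.2, 0, 0], [-7.5, 11.2, 0, 0], [-9.5, 14.2, 0, 0], [-11.5, 17.2, -1, 0], [-13.5, 20.2, -4, 0], [-15, 22.6, -7, 0], [-15.4, 23.1, -10.5, 0], [-15.4, 23.1, -13.5, 0], [-15.4, 23.1, -15, 0], [-15.4, 23.1, -15, 0]],
])

```text
clock: 20.58
position: [0.4744, 0.2761, 0.2836]
tool_rot: [3.141, -0.005, -0.439]
force: [-0.5, 0.6, -0.7]
grip_width: 0.0572
```

Run:
```python
from h import *
s=bot.observe();print(s["position"],s["tool_rot"],s["force"],s["grip_width"])
S=bot.grab_frame("scene");cv2.imwrite('pics/s18.png',S["pixels"])
W=bot.grab_frame("wrist");cv2.imwrite('pics/w18.png',W["pixels"])
```

```text
[0.4744312  0.27609839 0.28356276] [ 3.14065216 -0.00496293 -0.43858274] [-0.54930476  0.57499714 -0.67171461] 0.05724888642199337
```

View pics/s18.png

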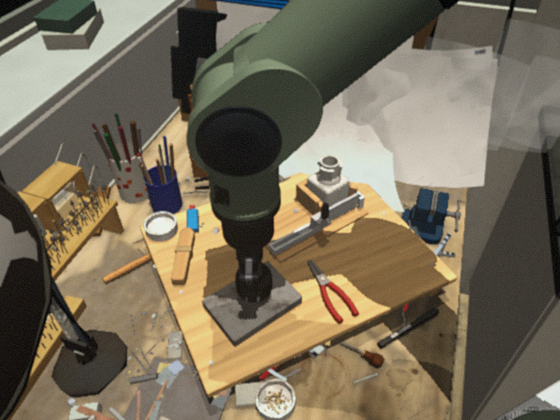

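View pics/w18.png

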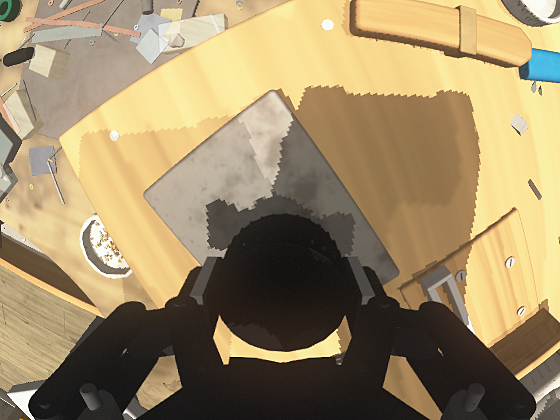

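>>> step_arm([
  [[0, 0, -0.8, 0], [0, 0, -1.5, 0], [0, 0, -2, 0], [0, 0, -2, 0], [0, 0, -2, 0]],
])

```text
clock: 21.1
position: [0.4755, 0.2766, 0.267]
tool_rot: [-3.139, -0.007, -0.44]
force: [-0.7, 0.2, -0.6]
grip_width: 0.057
```

>>> step_arm([
  [[0, 0, -0.1, 0], [0, 0, -0.2, 0], [0, 0, -0.2, 0]],
])

```text
clock: 21.35
position: [0.4755, 0.2766, 0.2651]
tool_rot: [-3.139, -0.008, -0.44]
force: [-0.3, -0.0, -0.3]
grip_width: 0.0574
```

>>> step_arm([
  [[0, 0, -0.1, 0], [0, 0, -0.2, 0], [0, 0, -0.25, 0], [0, 0, -0.25, 0]],
])

```text
clock: 21.68
position: [0.4755, 0.2766, 0.2624]
tool_rot: [-3.139, -0.007, -0.44]
force: [-0.3, 0.4, -0.7]
grip_width: 0.0571
```

>>> step_arm([
  [[0, 0, -0.1, 0], [0, 0, -0.2, 0], [0, 0, -0.2, 0]],
])

```text
clock: 21.93
position: [0.4755, 0.2766, 0.2605]
tool_rot: [-3.139, -0.008, -0.44]
force: [-0.9, -0.6, 3.3]
grip_width: 0.0574
```

Contact came at z 0.2605, as predicted. I'll release and retreat.

>>> step_arm([
  [[0, 0, 0, 0], [0, 0, 0, 0], [0, 0, 0, 0], [0, 0, 0, 0], [0, 0, 1, 0], [0, 0, 3, 0], [0, 0, 6, 0], [0, 0, 10, 0], [0, 0, 14, 0], [-2, 0, 18, 0], [-5, -3, 21, 0], [-5, -3, 21, 0]],
], jaw=0)

```text
clock: 22.93
position: [0.4228, 0.2465, 0.4744]
tool_rot: [-3.137, -0.011, -0.438]
force: [0.3, -0.6, -0.3]
grip_width: 0.0854
```

>>> step_arm([
  [[-1, -4, 0, 0], [-2, -8, 0, 0], [-3, -12, 0, 0], [-4, -16, 0, 0], [-5, -20, 0, 0], [-5, -24, 0, 0], [-5, -28, 0, 0], [-5, -30, 0, 0], [-5, -30, 0, 0]],
])

```text
clock: 23.68
position: [0.3722, -0.057, 0.4749]
tool_rot: [-3.138, -0.011, -0.443]
force: [-0.5, -0.3, -0.6]
grip_width: 0.0853
```

Run:
```python
from h import *
import pickle
s=bot.observe();print(s["position"],s["force"],s["grip_width"])
S=bot.grab_frame("scene");T=bot.grab_frame("top");pickle.dump((S,T),open('f20.pkl','wb'))
g=lambda a:(255*(a/255.)**.7).astype('uint8')
cv2.imwrite('pics/s20.png',g(cv2.resize(S["pixels"][140:360,130:470],None,fx=2.3,fy=2.3)));cv2.imwrite('pics/t20.png',g(cv2.resize(T["pixels"][130:315,160:390],None,fx=3.2,fy=3.2)))
```

```text
[ 0.3722336  -0.05702911  0.47488754] [-0.5067955  -0.29169518 -0.5520883 ] 0.08533108572618005
```

View pics/s20.png

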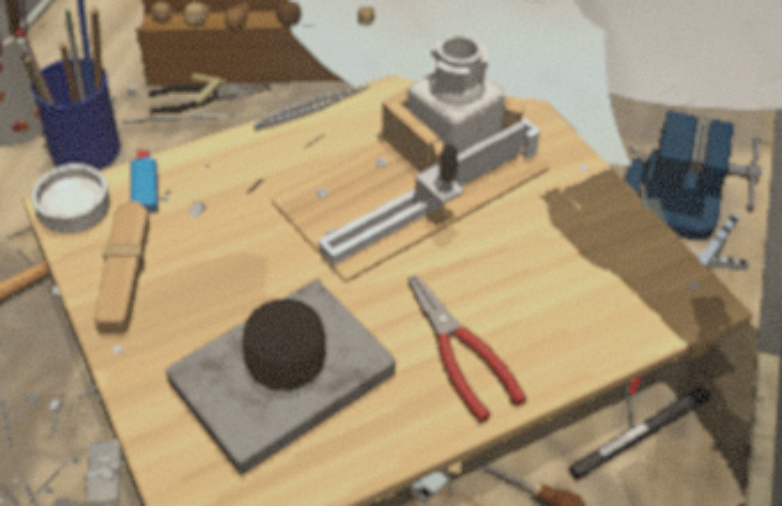

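View pics/t20.png

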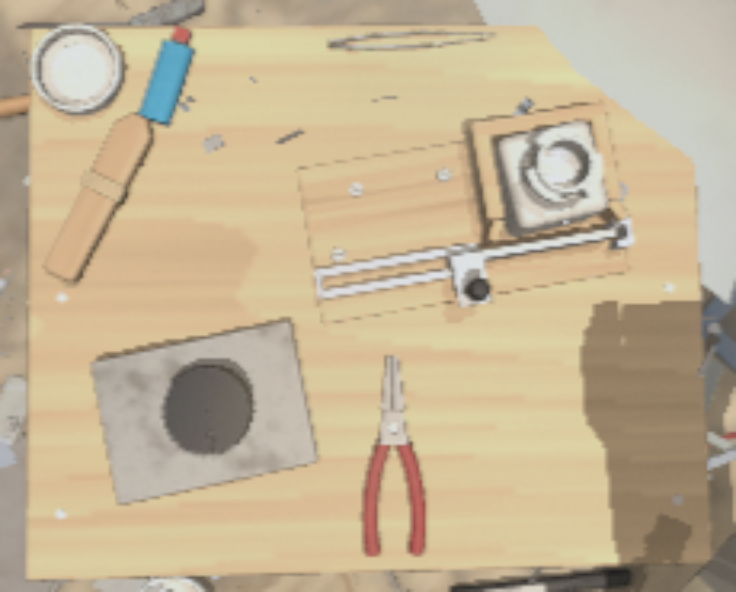

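Run:
```python
from h import *
import pickle
S,T=pickle.load(open('f20.pkl','rb'))
k=onz(T,160+478/3.2,130+288/3.2,.15)[:2]
y=np.radians(8.8);R=np.array([[np.cos(y),-np.sin(y)],[np.sin(y),np.cos(y)]])
for s in ((.6272,.0385),(.627,.0416)): print(R.T@(k-np.array(s)))
print(onz(T,160+208/3.2,130+407/3.2,.114))
print(bot.observe()["clock"]); bot.job_done()
```

```text
[-0.06545317  0.06701922]
[-0.06572978  0.06392512]
[0.47870179 0.27161535 0.114     ]
23.7833
the job is handed in; nothing more can be done
```

I opened the jar as asked and handed the job in at 23.8 s of the 72 s allowed; the interface reported no verdict.

**What I did**
1. I slid the gate aside to its end stop.
2. I carried the closed jar by its cap, lowered it into the pocket from above, and slid the gate shut to its stop (about 26 N felt there).
3. I pressed the cap to the bottom of its spring (14 to 22 N) and turned it about 56° anticlockwise. It lifted off with almost no pull on the jar.
4. I laid the cap on the block, right way up, and moved the arm clear.

**Last checks, before handing in**
- **Jar:** upright in the pocket in both the scene and top views.
- **Gate:** the knob sits at x = -65 to -66 mm, y = 64 to 67 mm in the stand's frame. The closed position is (-65, 64). The two figures for y come from two camera estimates of the seat that differ by 3 mm. The end stop and the higher estimate say fully shut; the lower one alone would leave it 3 mm open, still inside the 5 mm limit.
- **Cap:** about 6 mm from the middle of the block. It looks flat, and contact came at the height I expected; I did not measure its tilt.
- **Bystanders:** pliers, clamp, lighter, dish and tweezers look unmoved by eye. I did not measure them.

One thing went wrong on the way: my first move call was refused for a badly formed row, and nothing moved.

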